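# Load the stack-drilling jig and hold it level

## Task

Two blanks are to be stack-drilled: one already lies on the two locating pins of the drill jig. Lower the other, loose blank over the pins squarely on top of it (do not drop it), and then the steel drill-bush plate on top of both in the same way. Then take the loaded jig by the long sides of its base, lift it out of its nest, and finish while holding it still and level about 10 cm above the nest with the whole pile still down on its pins, ready to be carried to the drill; keep it level all the way and leave the eyelet tin, the marker and the awl where they are.

Things in the scene. Friction and masses are not known exactly. Their poses are not given: they have to be found in the camera images.
- nest: Dark steel loading nest screwed to the bench: foot plate 15 mm thick, 152 mm long (y), 78 mm wide (x) at its ends but only 42 mm along the middle 100 mm, so fingers can pass beside it and under the jig's edges. The jig lies on it at 15 mm height between corner angles that rise 8 mm higher, 1.5 mm play. Origin: centre of its underside, on the bench; z up.
- jig_mid (a point): Centre (half-way up) of the drill jig's grey anodised base, 62 mm across (x), 130 long (y), 14 thick, 0.3 kg, loose in the nest: middle at 22 mm height. Grip its long sides at the middle. Steel pins of 10 mm at y = +40 and -40 mm end 34 mm above its top, the last 8 mm tapered to 4.4 mm. The pile on it is 50 mm wide.
- blank_first_mid (a point): Centre (half-way up) of the blank that already lies on the jig over the pins: same plate as the loose blank, its middle 11 mm above jig_mid.
- blank_mid (a point): Centre (half-way up) of the loose blank: plain bright aluminium plate, 50 mm across (x), 110 long (y), 8 thick, about 0.12 kg, flat on the bench. Two round 12 mm holes at y = +40 and -40 mm; fits either way round. Grip across the 50 mm. Down on the first blank its middle is 19 mm above jig_mid.
- bush_plate_mid (a point): Centre (half-way up the plate) of the drill-bush plate: dark steel, 50 mm across (x), 110 long (y), 10 thick, about 0.33 kg, flat on the bench. Same two 12 mm holes as the blank, plus four bright drill bushes in its middle, 2.5 mm proud of its upper face; they stay upward. Fits either way round. Grip across the 50 mm. Down on both blanks its middle is 28 mm above jig_mid.
- eyelet_tin: Bystander: closed round tin with a yellow lid, 65 mm wide, 31 mm high. Origin: centre of its underside.
- marker_pen: Bystander: marker pen lying flat, 133 mm long (y), 16 mm thick. Origin: centre of its underside.
- scriber: Bystander: awl with a wooden handle lying flat, 155 mm long (y), 26 mm thick. Origin: centre of its underside.

How it is judged:
On the way, in this order (a step that is already met when the one before it is completed fails the run):
1. the loose blank lies flat on the first one, over both pins, let go, the jig still in its nest (z of blank_first_mid in the frame of jig_mid between 0.0093 and 0.0127 m and horizontal distance between each of blank_first_mid, blank_mid and jig_mid below 0.0035 m and angle between the y axis of each of blank_first_mid, blank_mid and the y axis of jig_mid, either way round below 0.06 rad and angle between the z axis of each of blank_first_mid, blank_mid and the z axis of jig_mid, either way round below 0.04 rad and z of blank_mid in the frame of jig_mid between 0.0173 and 0.0207 m and contact force between the fingers and blank below 0.05 N and height (world z) of jig_mid below 0.026 m), for 0.2 s.
2. the bush plate lies flat on both blanks, over both pins, let go, the jig still in its nest (z of blank_first_mid in the frame of jig_mid between 0.0093 and 0.0127 m and horizontal distance between each of blank_first_mid, blank_mid, bush_plate_mid and jig_mid below 0.0035 m and angle between the y axis of each of blank_first_mid, blank_mid, bush_plate_mid and the y axis of jig_mid, either way round below 0.06 rad and angle between the z axis of each of blank_first_mid, blank_mid, bush_plate_mid and the z axis of jig_mid, either way round below 0.04 rad and z of blank_mid in the frame of jig_mid between 0.0173 and 0.0207 m and z of bush_plate_mid in the frame of jig_mid between 0.0263 and 0.0297 m and contact force between the fingers and bush_plate below 0.05 N and height (world z) of jig_mid below 0.026 m), for 0.2 s.
At the end, for the whole second after the job is handed in: The fingers hold the jig 60 to 160 mm above its place in the nest (within 80 mm sideways), off the nest, within 4 degrees of level, at rest; blanks and bush plate flat on it in order, each within 1.7 mm of seated height, 3.5 mm of centre, 3.4 degrees; no finger presses the bush plate (z of blank_first_mid in the frame of jig_mid between 0.0093 and 0.0127 m and horizontal distance between each of blank_first_mid, blank_mid, bush_plate_mid and jig_mid below 0.0035 m and angle between the y axis of each of blank_first_mid, blank_mid, bush_plate_mid and the y axis of jig_mid, either way round below 0.06 rad and angle between the z axis of each of blank_first_mid, blank_mid, bush_plate_mid and the z axis of jig_mid, either way round below 0.04 rad and z of blank_mid in the frame of jig_mid between 0.0173 and 0.0207 m and z of bush_plate_mid in the frame of jig_mid between 0.0263 and 0.0297 m and height (world z) of jig_mid between 0.082 and 0.182 m and horizontal distance between jig_mid and nest below 0.08 m and angle between jig_mid's own z axis and vertical below 0.07 rad and linear speed of jig below 0.02 m/s and angular speed of jig below 0.1 rad/s and contact force between the fingers and jig above 3 N and contact force between jig and nest below 0.05 N and contact force between the fingers and bush_plate below 0.5 N); the arm keeps its last pose, push and grip.
It fails at once if the jig is tilted by more than 11 degrees (angle between jig_mid's own z axis and vertical above 0.2 rad).
It fails at once if the loose blank is dropped (falls free faster than 0.6 m/s, some 2 cm) (linear speed of blank above 0.6 m/s and contact force between the fingers and blank below 0.05 N).
It fails at once if the bush plate is dropped (falls free faster than 0.6 m/s, some 2 cm) (linear speed of bush_plate above 0.6 m/s and contact force between the fingers and bush_plate below 0.05 N).
It fails at once if a bystander (eyelet tin, marker or awl) is moved by more than 20 mm (distance of any of eyelet_tin, marker_pen, scriber from where it was at the start of the episode above 0.02 m).
It also fails if it takes over 64 s, if anything falls off the work surface, if the arm or the gripper's body presses on something with over 40 N, if the wrist force passes 120 N, or if a joint passes its speed limit or range.

## Robot

A 6-joint arm with a two-finger parallel gripper is mounted at the origin on a cart in front of the work surface, level with it; the furniture and walls round the work are solid. World frame = base frame: x ahead of the robot, y to its left, z up, the work surface at z = 0. Lengths are in m, angles in rad, forces in N, time in s.
With the tool pointing down it reaches from about 0.35 to 0.725 m from the base axis. Payload 4.3 kg.
Tool frame: the origin (TCP) lies at the very end of the fingers, on their centre line; the grasp point (between the pads) lies 19 mm behind it; z points along the fingers, y is the direction in which the jaws open and shut (so a half turn about z gives the same grasp; the last joint's range is limited). The gripper opens to 85 mm and grips with 20 to 120 N. Pads are 22 mm wide; open, the fingers measure 114 mm over their backs; the gripper's body (76 mm by 85 mm) begins 54 mm behind the grasp point. The pads swing forward as they close: fully open they stand 13 mm farther back than shut.
Start: joints at [-1.417, 0.377, 0.081, 1.274, 0, 1.46], TCP at [0.15, -0.555, 0.231] pointing down, gripper open.
Joint ranges: [-2.72, 2.72], [-0.84, 1.66], [-1.02, 1.22], [-1.77, 2.12], [-1.37, 1.28], [-3.14, 3.14]. Speed limits (rad/s): [2.57, 2.57, 3.14, 3.14, 3.14, 3.14].

## Interface

Orientations are given as a unit quaternion [x, y, z, w].
In Python, from workcell import * gives the robot as it stands. The module is installed in compiled form; this text tells all that it offers.
- The arm moves only by the tool step_arm, never from a script. Its argument "deltas" is a list that holds one entry, the list of rows, each a list of 7 numbers: the shift along the tool's x, y, z in mm, then the turn, a rotation vector about the tool's x, y, z in rad, then the finger opening in mm, from 0 to 85.4. A call has exactly 8 rows; each row is the pose to reach, as a shift and turn from the pose commanded when the call began, along the tool's axes at that moment; what a row does not reach only later rows make up. A row lasts 1/8 s, in which the tool goes at most 62.5 mm and 10.7 degrees, less where a joint would pass 70% of its speed; a pose out of reach is approached as far as the arm can. A call with a gripper value outside its range is refused whole. The fingers move at their own pace and stop on an object; "force" is the grip in N (left out, the last holds). Time passes only in rows, so rows that repeat a pose let the fingers close, or fill a call up. It gives the time, the measured TCP pose, the force and the opening at its end, in the units of the state.
- get_state(): the state, without advancing time (a new reading comes with each control period).
- snapshot(name): name is "scene" or "side" or "wrist"; returns the picture (400x640x3 uint8, blue, green, red); there is no depth.
- camera_params(name): a dict with "K" (3x3 intrinsics, pixels), "k1" (the pictures are not rectified: a ray, as slopes to the right and down, at radius r is drawn at 1 + k1 r^2 times it, then the intrinsics apply), "view" (4x4, takes a point from world to camera coordinates). Camera axes: x right, y up, looking along -z (the intrinsics and any distortion apply to the point x, -y, -z); pixel columns grow to the right and rows downward; lengths in m; the calibration is good to about 2 mm. A picture is of the moment at which its call begins: read the wrist's pose just before it. camera_params takes no time and is no camera call; for the wrist camera it gives the pose at the moment of the call.
- finish_job(): hands the job in, once; it reports no verdict.
The state is a dict: "clock": time; "q": joint angles; "qd": joint speeds; "joint_efforts": joint torques, N m; "ee_pos": TCP position; "ee_rot": TCP orientation; "ft_force": force on the tool from outside, world axes, zero at the start; "ft_torque": the same for the moment, N m; "finger_gap": opening from 0.0 (shut) to 1.0 (fully open).
Only numpy, scipy, OpenCV 4.12 (cv2) and the standard library are available. Lean on these libraries where they do the work, as an engineer would, in place of code of your own. Each camera call takes 0.05 s, during which the arm holds its last target.

## Working session

There is one attempt and no reset: what is moved stays moved. The work goes in short steps, Python scripts to look and compute and a tool call to move; the robot and the scene stay as the last step left them, time stands still between calls to the robot, and variables do not carry over. Pictures are saved under pics/ and viewed, and the job is handed in when it is done.

Besides the shell and the picture viewer there is one more tool, called as name(argument=value, ...) on one line, values as JSON. step_arm: Moves the arm, as the interface text tells. Its arguments: {"type":"object","properties":{"deltas":{"type":"array","items":{"type":"array","items":{"type":"array","items":{"type":"number"}}}},"force":{"type":"number"}},"required":["deltas"]}

```bash
ls; mkdir -p pics
python3 - <<'E'
from workcell import *
import cv2
for n in ("scene","side","wrist"):
    p=camera_params(n); print(n,p)
    cv2.imwrite(f"pics/a_{n}.png",snapshot(n))
print(get_state())
E
```

```text
pics
scene {'K': array([[436.97349927,   0.        , 319.92121355],
       [  0.        , 436.97349927, 202.16631115],
       [  0.        ,   0.        ,   1.        ]]), 'k1': -0.07849471523182318, 'view': array([[-0.5341297 , -0.8452858 ,  0.01404923,  0.35171619],
       [ 0.65284209, -0.4018536 ,  0.64211439, -0.32316313],
       [-0.53712443,  0.3521443 ,  0.76648009, -0.85065437],
       [ 0.        ,  0.        ,  0.        ,  1.        ]])}
side {'K': array([[436.48111566,   0.        , 319.39877333],
       [  0.        , 436.48111566, 194.86193833],
       [  0.        ,   0.        ,   1.        ]]), 'k1': 0.029019741106974094, 'view': array([[-0.78170005, -0.62311499,  0.02593711,  0.48503215],
       [ 0.25890285, -0.28639695,  0.9224674 , -0.12795179],
       [-0.56737496,  0.72780801,  0.38520276, -0.72600401],
       [ 0.        ,  0.        ,  0.        ,  1.        ]])}
wrist {'K': array([[277.07894946,   0.        , 317.9489168 ],
       [  0.        , 277.07894946, 199.69602464],
       [  0.        ,   0.        ,   1.        ]]), 'k1': -0.005434352165660432, 'v
[... 246 characters left out ...]
 ]])}
{'clock': 0.15, 'q': array([-1.41727435e+00,  3.77928734e-01,  7.99659029e-02,  1.27437696e+00,
       -1.77046810e-05,  1.46049225e+00]), 'qd': array([-2.55332264e-04, -2.30251680e-03,  2.91684761e-03, -2.00587988e-03,
        4.60819712e-05,  1.43840222e-03]), 'joint_efforts': array([ 1.19440549e-03, -4.64033818e+01,  2.70170993e+01,  1.38589146e-02,
       -4.07167488e-05, -6.07252574e-06]), 'ee_pos': array([ 0.14987114, -0.55463093,  0.23056921]), 'ee_rot': array([ 9.91311790e-01,  1.31530757e-01, -2.55252681e-05, -7.71359481e-04]), 'ft_force': array([-0.01007421, -0.02513937,  0.8239439 ]), 'ft_torque': array([0.04282846, 0.02486321, 0.00315948]), 'finger_gap': 0.9989278854719583}
```

View pics/a_scene.png

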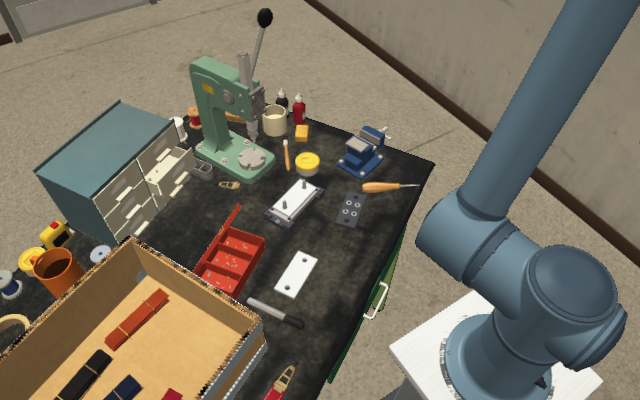

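View pics/a_side.png

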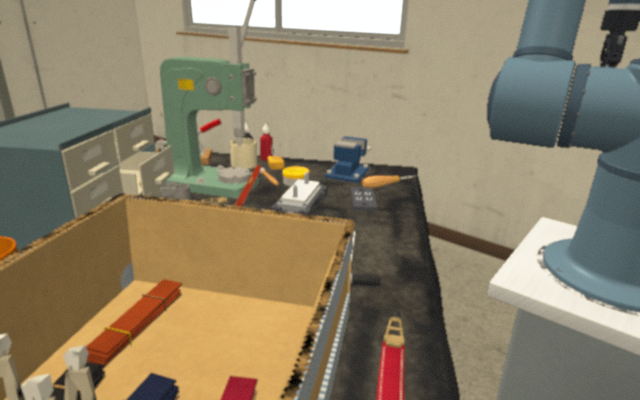

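View pics/a_wrist.png

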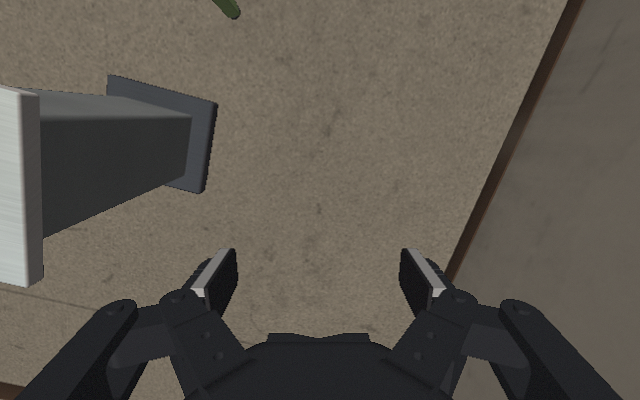

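The scene picture shows the loose blank at about (296,274), the bush plate at (351,209), the jig at (295,201), the marker at (275,312), the tin at (307,162) and the awl at (390,187). I'll enlarge it and measure.

```bash
cat > h.py <<'E'
import numpy as np, cv2
from scipy.spatial.transform import Rotation as R
def ray(p,uv):
    K=p["K"];k=p["k1"];d=np.array([(uv[0]-K[0,2])/K[0,0],(uv[1]-K[1,2])/K[1,1]])
    s=d.copy()
    for _ in range(20): s=d/(1+k*(s@s))
    V=p["view"];o=-V[:3,:3].T@V[:3,3]
    return o,V[:3,:3].T@np.array([s[0],-s[1],-1])
def plane(p,uv,z):
    o,d=ray(p,uv); return o+d*(z-o[2])/d[2]
def proj(p,X):
    V=p["view"];c=V[:3,:3]@np.array(X)+V[:3,3];s=np.array([c[0],-c[1]])/-c[2]
    s=s*(1+p["k1"]*(s@s));return s*[p["K"][0,0],p["K"][1,1]]+p["K"][:2,2]
E
python3 - <<'E'
import cv2
im=cv2.imread("pics/a_scene.png")
cv2.imwrite("pics/a_sc1.png",cv2.resize(im[165:240,255:375],None,fx=6,fy=6,interpolation=cv2.INTER_CUBIC))
cv2.imwrite("pics/a_sc2.png",cv2.resize(im[240:335,240:340],None,fx=6,fy=6,interpolation=cv2.INTER_CUBIC))
E
```

```text
(no output)
```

View pics/a_sc1.png

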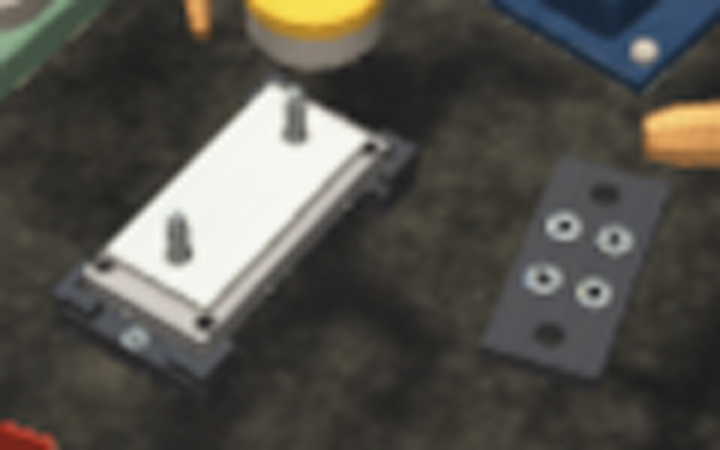

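View pics/a_sc2.png

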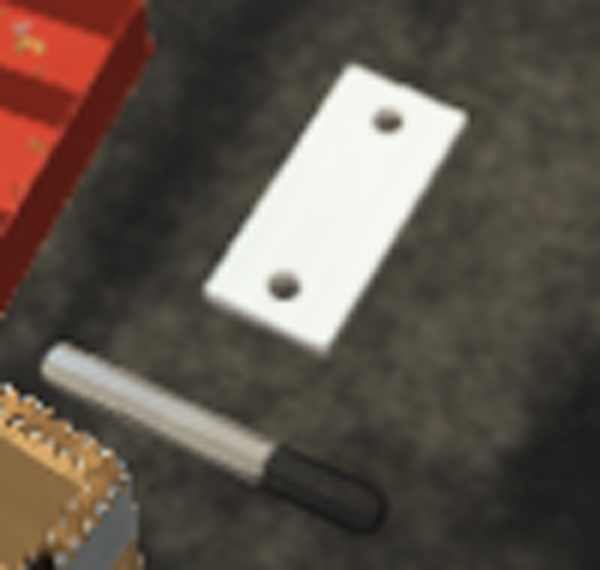

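Run:
```python
from h import *
from workcell import *
p=camera_params("scene")
def f(name,pts,o,z):
    P=np.array([plane(p,(o[0]+(a+.5)/6-.5,o[1]+(b+.5)/6-.5),z) for a,b in pts])
    print(name,P[:,:2].round(4).tolist(),"mean",P.mean(0).round(4),"yaw",np.degrees(np.arctan2(*(P[0]-P[-1])[1::-1])).round(2),"len",np.linalg.norm(P-np.roll(P,1,0),axis=1).round(4), "r",np.linalg.norm(P.mean(0)[:2]).round(3))
A=(255,165);B=(240,240)
f("blank",[(352,64),(467,117),(327,350),(206,290)],B,.008)
f("blank holes",[(388,119),(284,284)],B,.008)
f("bush",[(567,157),(668,183),(600,378),(487,345)],A,.010)
f("bush holes",[(606,193),(549,334)],A,.010)
f("first",[(272,83),(388,138),(212,310),(102,248)],A,.037)
f("pins",[(295,92),(177,214)],A,.063)
f("marker",[(60,360),(365,510)],B,.008)
print(plane(p,(285,155),0.01),plane(p,(307,160),.031),plane(p,(390,187),0.013))
s=get_state();print(R.from_quat(s["ee_rot"]).as_matrix().round(3))
```

```text
blank [[0.4387, 0.1983], [0.395, 0.1734], [0.3381, 0.268], [0.382, 0.2932]] mean [0.3885 0.2332 0.008 ] yaw -59.11 len [0.1105 0.0504 0.1104 0.0506] r 0.453
blank holes [[0.41, 0.1994], [0.3693, 0.2679]] mean [0.3896 0.2337 0.008 ] yaw -59.28 len [0.0797 0.0797] r 0.454
bush [[0.5268, -0.0057], [0.492, -0.0341], [0.4225, 0.0505], [0.4602, 0.0799]] mean [0.4754 0.0226 0.01  ] yaw -52.13 len [0.1085 0.0449 0.1095 0.0479] r 0.476
bush holes [[0.5013, -0.0082], [0.4516, 0.0553]] mean [0.4765 0.0236 0.01  ] yaw -52.0 len [0.0807 0.0807] r 0.477
first [[0.6086, 0.0926], [0.5561, 0.0673], [0.5153, 0.1754], [0.5662, 0.1974]] mean [0.5616 0.1332 0.037 ] yaw -67.95 len [0.113  0.0583 0.1155 0.0554] r 0.577
pins [[0.5781, 0.099], [0.5462, 0.1725]] mean [0.5621 0.1358 0.063 ] yaw -66.5 len [0.0801 0.0801] r 0.578
marker [[0.3845, 0.3509], [0.2786, 0.2876]] mean [0.3316 0.3193 0.008 ] yaw 30.86 len [0.1234 0.1234] r 0.46
[0.72873323 0.0703038  0.01      ] [0.66162888 0.03943358 0.031     ] [ 0.47960817 -0.10243099  0.013     ]
[[ 0.965  0.261 -0.   ]
 [ 0.261 -0.965  0.002]
 [ 0.    -0.002 -1.   ]]
```

```bash
python3 - <<'E'
from h import *
from workcell import *
s=get_state();p=camera_params("wrist");V=p["view"];o=-V[:3,:3].T@V[:3,3]
Rt=R.from_quat(s["ee_rot"]).as_matrix()
print("cam in tool",Rt.T@(o-s["ee_pos"]),(Rt.T@V[:3,:3].T).round(4))
np.savez("camtool.npz",R=Rt.T@V[:3,:3].T,t=Rt.T@(o-s["ee_pos"]))
c=camera_params("scene")
for z in (.05,.1,.15,.2): print(z,plane(c,(262,338),z).round(3),plane(c,(135,240),z).round(3), plane(c,(240,207),z).round(3))
print(plane(c,(265,366),0))
print("press base",plane(c,(272,160),0.02),"vise",plane(c,(345,160),0.05),"red bin", plane(c,(264,238),0.03))
E
python3 - <<'E'
import cv2
im=cv2.imread("pics/a_scene.png")
cv2.imwrite("pics/a_sc3.png",cv2.resize(im[200:400,180:380],None,fx=3,fy=3))
E
```

```text
cam in tool [ 0.07582942 -0.00019215 -0.14271254] [[ 4.000e-04  9.563e-01  2.924e-01]
 [ 1.000e+00 -2.000e-04 -7.000e-04]
 [-6.000e-04  2.924e-01 -9.563e-01]]
0.05 [0.277 0.373 0.05 ] [0.63  0.512 0.05 ] [0.593 0.267 0.05 ]
0.1 [0.256 0.379 0.1  ] [0.588 0.509 0.1  ] [0.552 0.28  0.1  ]
0.15 [0.235 0.385 0.15 ] [0.545 0.506 0.15 ] [0.512 0.292 0.15 ]
0.2 [0.214 0.391 0.2  ] [0.502 0.504 0.2  ] [0.471 0.304 0.2  ]
[0.24355851 0.38933897 0.        ]
press base [0.72087665 0.11454123 0.02      ] vise [ 0.59311241 -0.03557294  0.05      ] red bin [0.49628123 0.25532142 0.03      ]
```

View pics/a_sc3.png

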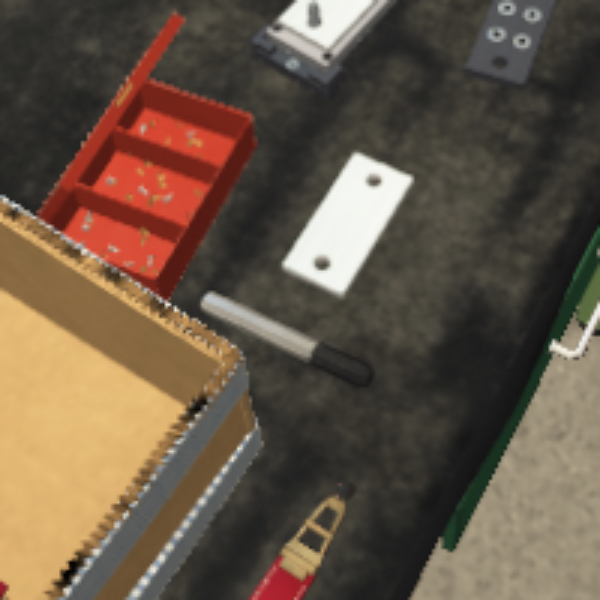

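```bash
cat >> h.py <<'E'
def delta(s,pos,yaw_deg,label=""):
    R0=R.from_quat(s["ee_rot"]);y=np.radians(yaw_deg)
    Rg=R.from_matrix(np.array([[np.cos(y),np.sin(y),0],[np.sin(y),-np.cos(y),0],[0,0,-1]]))
    d=R0.inv().apply(np.array(pos)-s["ee_pos"])*1000
    rv=(R0.inv()*Rg).as_rotvec()
    print(label,"shift mm",d.round(2),"turn",rv.round(4)); return d,rv
E
python3 - <<'E'
from h import *
from workcell import *
s=get_state()
delta(s,(.476,.023,.16),128)
E
```

```text
shift mm [ 465.47 -472.49   71.37] turn [-9.0000e-04 -1.6000e-03 -1.9702e+00]
```

step_arm(deltas=[[[42, -43, 6.5, 0, 0, -0.18, 85], [84, -86, 13, 0, 0, -0.36, 85], [127, -129, 19.5, 0, 0, -0.54, 85], [169, -172, 26, 0, 0, -0.72, 85], [212, -215, 32, 0, 0, -0.9, 85], [254, -258, 39, 0, 0, -1.08, 85], [296, -301, 45, 0, 0, -1.26, 85], [339, -344, 52, 0, 0, -1.44, 85]]])

```text
clock: 1.15
ee_pos: [0.3881, -0.1329, 0.1792]
ee_rot: [0.656, 0.754, 0.0, 0.0]
ft_force: [1.2, -0.4, -0.2]
finger_gap: 0.995
```

Run:
```python
from h import *
from workcell import *
s=get_state();print(s["clock"],s["ee_pos"],s["q"].round(2),s["finger_gap"])
delta(s,(.476,.023,.14),128)
```

```text
1.15 [ 0.38814003 -0.13288196  0.17920569] [-0.48  0.07 -0.45  1.05 -0.    0.95] 0.9948740559907522
 shift mm [142.27 108.53  39.18] turn [ 4.000e-04  7.000e-04 -5.246e-01]
```

step_arm(deltas=[[[40, 30, 12, 0, 0, -0.16, 85], [80, 61, 24, 0, 0, -0.32, 85], [120, 92, 34, 0, 0, -0.48, 85], [140, 107, 39, 0, 0, -0.525, 85], [140, 107, 39, 0, 0, -0.525, 85], [140, 107, 39, 0, 0, -0.525, 85], [140, 107, 39, 0, 0, -0.525, 85], [140, 107, 39, 0, 0, -0.525, 85]]])

```text
clock: 2.15
ee_pos: [0.4748, 0.0175, 0.1405]
ee_rot: [0.441, 0.897, -0.0, 0.0]
ft_force: [0.3, -0.7, 0.3]
finger_gap: 0.996
```

```bash
cat > look.py <<'E'
import sys
from h import *
from workcell import *
import pickle
n=sys.argv[1]
s=get_state();p=camera_params("wrist");im=snapshot("wrist")
pickle.dump((s,p),open(f"pics/{n}.pkl","wb"));cv2.imwrite(f"pics/{n}.png",im)
print(s["clock"],s["ee_pos"].round(4),np.degrees(R.from_quat(s["ee_rot"]).as_euler("xyz")).round(2),s["finger_gap"].round(3),s["ft_force"].round(1))
E
python3 look.py bush1
```

```text
Traceback (most recent call last):
  File "look.py", line 8, in <module>
    print(s["clock"],s["ee_pos"].round(4),np.degrees(R.from_quat(s["ee_rot"]).as_euler("xyz")).round(2),s["finger_gap"].round(3),s["ft_force"].round(1))
                                                                                                        ^^^^^^^^^^^^^^^^^^^^^
AttributeError: 'float' object has no attribute 'round'
```

View pics/bush1.png

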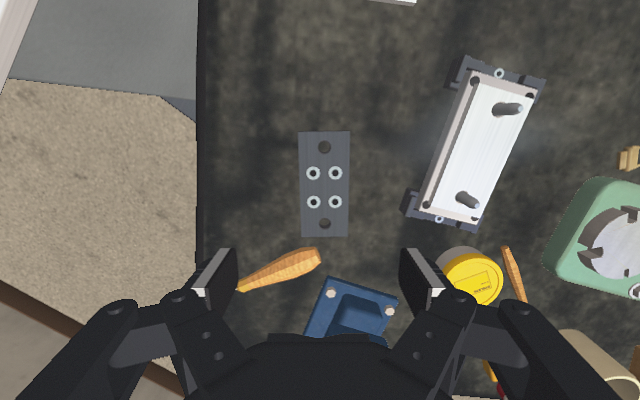

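The bush plate spans about (300-350,131-237), nearly aligned with the tool. The jig is at about (470,150), with its pins at (507,108) and (467,200).

```bash
sed -i 's/s\["finger_gap"\].round(3)/round(s["finger_gap"],3)/' look.py
python3 - <<'E'
import cv2
im=cv2.imread("pics/bush1.png")
cv2.imwrite("pics/b1.png",cv2.resize(im[120:245,280:370],None,fx=4.8,fy=4.8,interpolation=cv2.INTER_CUBIC))
cv2.imwrite("pics/b2.png",cv2.resize(im[50:240,395:555],None,fx=3,fy=3,interpolation=cv2.INTER_CUBIC))
E
```

```text
(no output)
```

View pics/b1.png

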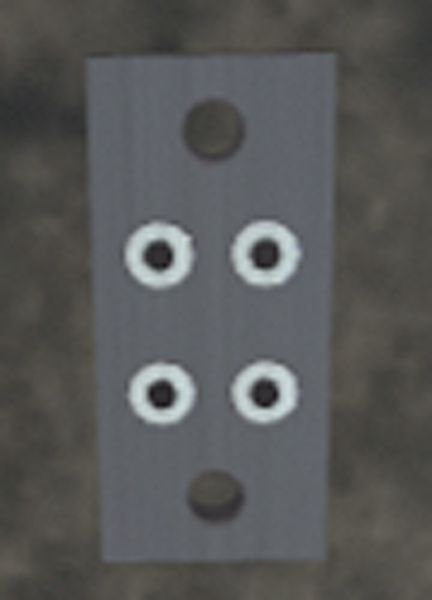

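View pics/b2.png

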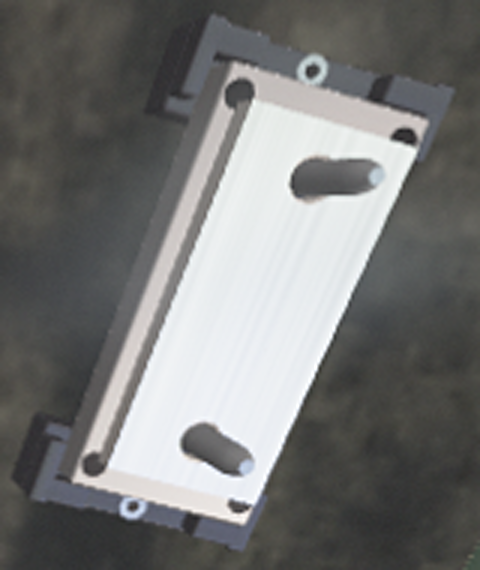

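```bash
cat >> h.py <<'E'
def meas(p,name,pts,o,f,z,q=True):
    P=np.array([plane(p,(o[0]+(a+.5)/f-.5,o[1]+(b+.5)/f-.5),z) for a,b in pts])
    v=(P[0]-P[-1])
    print(name,"mean",P.mean(0).round(4),"yaw",np.degrees(np.arctan2(v[1],v[0])).round(2),"len",np.linalg.norm(P-np.roll(P,1,0),axis=1).round(4)); return P
E
python3 - <<'E'
from h import *
import pickle
s,p=pickle.load(open("pics/bush1.pkl","rb"))
meas(p,"bush",[(86,57),(336,54),(327,560),(102,561)],(280,120),4.8,.010)
meas(p,"bushh",[(213,129),(216,494)],(280,120),4.8,.010)
meas(p,"pins",[(375,177),(247,466)],(395,50),3,.063)
meas(p,"first",[(247,98),(418,148),(261,507),(103,470)],(395,50),3,.037)
s["ee_pos"]-=0
delta(s,(.389,.2335,.12),120.8)
E
```

```text
bush mean [0.478  0.0253 0.01  ] yaw 128.27 len [0.1098 0.0499 0.1101 0.0504]
bushh mean [0.4779 0.0261 0.01  ] yaw 128.47 len [0.0795 0.0795]
pins mean [0.5643 0.1376 0.063 ] yaw 113.31 len [0.0792 0.0792]
first mean [0.5647 0.1371 0.037 ] yaw 113.51 len [0.1111 0.0518 0.1102 0.0531]
 shift mm [223.53  63.81  20.46] turn [0.0002 0.0004 0.1188]
```

step_arm(deltas=[[[45, 13, 5, 0, 0, 0.02, 85], [90, 26, 10, 0, 0, 0.05, 85], [135, 39, 15, 0, 0, 0.08, 85], [180, 52, 18, 0, 0, 0.1, 85], [224, 64, 20, 0, 0, 0.12, 85], [224, 64, 20, 0, 0, 0.12, 85], [224, 64, 20, 0, 0, 0.12, 85], [224, 64, 20, 0, 0, 0.12, 85]]])

```text
clock: 3.2
ee_pos: [0.3893, 0.2337, 0.1204]
ee_rot: [0.495, 0.869, -0.0, 0.0]
ft_force: [-1.2, 0.7, 0.1]
finger_gap: 0.998
```

```bash
python3 look.py blank1;  python3 - <<'E'
import cv2
im=cv2.imread("pics/blank1.png")
cv2.imwrite("pics/b3.png",cv2.resize(im[120:260,265:375],None,fx=4,fy=4,interpolation=cv2.INTER_CUBIC))
E
```

```text
3.2 [0.3893 0.2337 0.1204] [1.7999e+02 2.0000e-02 1.2072e+02] 0.998 [-1.2  0.7  0.1]
```

View pics/blank1.png

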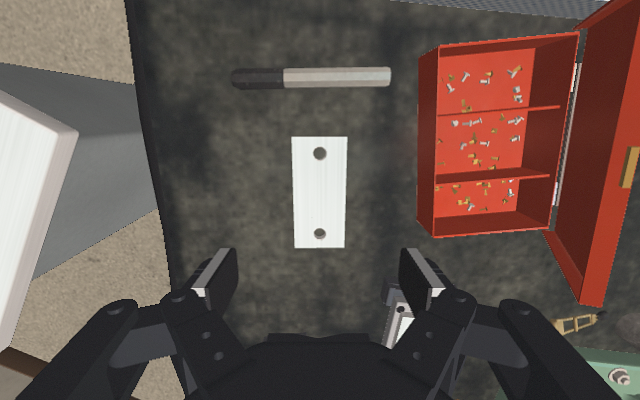

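View pics/b3.png

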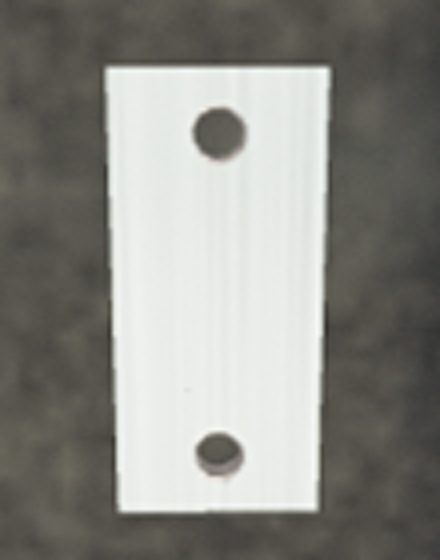

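The blank lies aligned with the tool at (320,192), with its holes at (320,153) and (319.5,233). The red bin wall (from column 418) is well clear of the jaws.

Run:
```python
from h import *
import pickle
s,p=pickle.load(open("pics/blank1.pkl","rb"))
P=meas(p,"blank",[(106,67),(330,67),(319,512),(118,512)],(265,120),4,.008)
Q=meas(p,"holes",[(219,133),(219.5,453)],(265,120),4,.008)
c=(P.mean(0)+Q.mean(0))/2
delta(s,(c[0],c[1],.03),120.8)
delta(s,(c[0],c[1],.00),120.8)
```

```text
blank mean [0.3911 0.2354 0.008 ] yaw 120.7 len [0.1106 0.0504 0.1106 0.0511]
holes mean [0.3909 0.2362 0.008 ] yaw 120.92 len [0.0795 0.0795]
 shift mm [ 0.95  2.56 90.38] turn [ 0.0002  0.0004 -0.0015]
 shift mm [  0.96   2.55 120.38] turn [ 0.0002  0.0004 -0.0015]
```

step_arm(deltas=[[[1, 2.5, 20, 0, 0, -0.001, 58], [1, 2.5, 45, 0, 0, -0.001, 58], [1, 2.5, 70, 0, 0, -0.001, 58], [1, 2.5, 90, 0, 0, -0.001, 58], [1, 2.5, 100, 0, 0, -0.001, 58], [1, 2.5, 105, 0, 0, -0.001, 58], [1, 2.5, 105, 0, 0, -0.001, 58], [1, 2.5, 105, 0, 0, -0.001, 58]]])

```text
clock: 4.25
ee_pos: [0.391, 0.237, 0.0159]
ee_rot: [0.493, 0.87, 0.0, 0.0]
ft_force: [0.1, 0.3, 0.0]
finger_gap: 0.682
```

```bash
python3 look.py blank2
python3 - <<'E'
from h import *
import pickle
for n in ("blank1","blank2"):
    s,p=pickle.load(open(f"pics/{n}.pkl","rb"))
    h=.0427*s["finger_gap"]
    R0=R.from_quat(s["ee_rot"])
    for z in (0,-.004,-.008,-.013,-.018):
        print(n,z,[proj(p,s["ee_pos"]+R0.apply([x,-h,z])).round(1).tolist() for x in (-.011,0,.011)])
im=cv2.imread("pics/blank2.png");cv2.imwrite("pics/b4.png",cv2.resize(im[120:340,160:480],None,fx=2.4,fy=2.4,interpolation=cv2.INTER_CUBIC))
E
```

```text
4.25 [0.391  0.237  0.0159] [1.7993e+02 1.0000e-02 1.2088e+02] 0.682 [0.1 0.3 0. ]
blank1 0 [[242.6, 267.9], [241.1, 250.9], [239.5, 233.2]]
blank1 -0.004 [[240.8, 271.6], [239.2, 254.3], [237.5, 236.2]]
blank1 -0.008 [[238.9, 275.5], [237.2, 257.8], [235.4, 239.3]]
blank1 -0.013 [[236.3, 280.7], [234.5, 262.5], [232.6, 243.5]]
blank1 -0.018 [[233.6, 286.2], [231.7, 267.5], [229.7, 248.0]]
blank2 0 [[265.8, 268.0], [264.7, 251.0], [263.6, 233.2]]
blank2 -0.004 [[264.5, 271.7], [263.4, 254.3], [262.2, 236.2]]
blank2 -0.008 [[263.2, 275.6], [262.0, 257.9], [260.8, 239.4]]
blank2 -0.013 [[261.4, 280.7], [260.1, 262.5], [258.8, 243.5]]
blank2 -0.018 [[259.5, 286.2], [258.2, 267.5], [256.8, 248.0]]
```

View pics/b4.png

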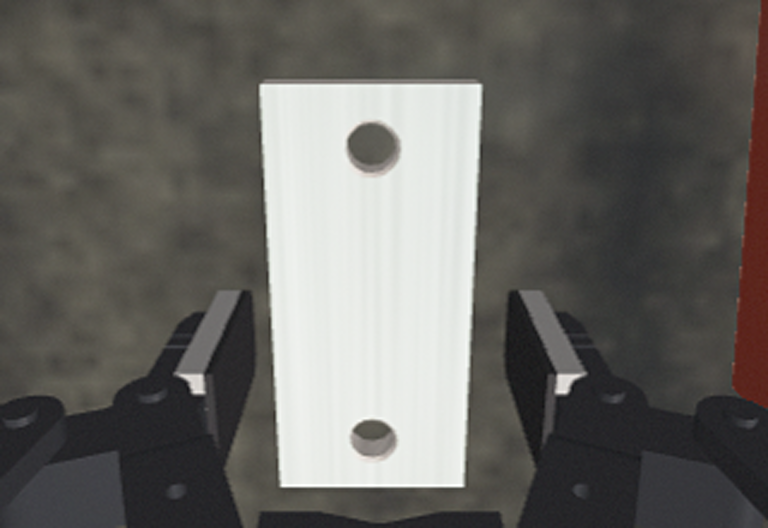

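Run:
```python
from h import *
from workcell import *
import pickle
s,p=pickle.load(open("pics/blank2.pkl","rb"))
P=meas(p,"blank",[(260,84),(482,84),(465,487),(281,487)],(160,120),2.4,.008)
Q=meas(p,"holes",[(374,147),(374,436)],(160,120),2.4,.008)
s=get_state();print(s["ee_pos"])
Rt=R.from_quat(s["ee_rot"])
print([Rt.inv().apply(X-s["ee_pos"])*1000 for X in (P.mean(0),Q.mean(0))])
```

```text
blank mean [0.3912 0.2355 0.008 ] yaw 120.87 len [0.1101 0.0501 0.1102 0.0505]
holes mean [0.3911 0.2366 0.008 ] yaw 120.76 len [0.0791 0.0791]
[0.39095106 0.23705929 0.01591254]
[array([-1.41052069, -0.61335575,  7.91211225]), array([-0.43291414, -0.13734358,  7.91248019])]
```

Run:
```python
from h import *
import pickle
for n in ("bush1","blank1","blank2"):
    s,p=pickle.load(open(f"pics/{n}.pkl","rb"));V=p["view"];o=-V[:3,:3].T@V[:3,3]
    Rt=R.from_quat(s["ee_rot"]).as_matrix()
    print(n,((Rt.T@(o-s["ee_pos"]))*1000).round(2),R.from_matrix(Rt.T@V[:3,:3].T).as_rotvec().round(4), s["qd"].round(3))
```

```text
bush1 [  74.12    1.34 -142.7 ] [2.0627 2.0615 0.3087] [ 0.004  0.002  0.001  0.001  0.002 -0.001]
blank1 [  74.28    1.36 -142.7 ] [2.0626 2.0615 0.3088] [-0.004  0.001  0.001 -0.001  0.005  0.001]
blank2 [  74.28    1.36 -142.69] [2.0626 2.0615 0.3088] [ 0.003 -0.003 -0.002 -0.003 -0.001 -0.001]
```

Run:
```python
import numpy as np
obs=[(15.1,75.83,-.19),(128.1,74.12,1.34),(120.72,74.28,1.36),(120.88,74.28,1.36)]
A=[];b=[]
for y,ox,oy in obs:
    t=np.radians(y);c,s=np.cos(t),np.sin(t)
    A+=[[1,0,c,s],[0,1,s,-c]];b+=[ox,oy]
x,r,*_=np.linalg.lstsq(np.array(A),np.array(b),rcond=None);print(x,r)
```

```text
[7.44676514e+01 2.18654664e-03 1.26432844e+00 5.40123710e-01] [0.00023641]
```

step_arm(deltas=[[[-1.2, -2, 0, 0, 0, 0, 58], [-1.2, -2, 9, 0, 0, 0, 58], [-1.2, -2, 15, 0, 0, 0, 58], [-1.2, -2, 17.4, 0, 0, 0, 58], [-1.2, -2, 17.4, 0, 0, 0, 58], [-1.2, -2, 17.4, 0, 0, 0, 52], [-1.2, -2, 17.4, 0, 0, 0, 46], [-1.2, -2, 17.4, 0, 0, 0, 46]]], force=50)

```text
clock: 5.3
ee_pos: [0.3894, 0.2348, -0.0016]
ee_rot: [0.493, 0.87, 0.0, 0.0]
ft_force: [-1.0, -1.1, 5.4]
finger_gap: 0.568
```

```bash
python3 look.py blank3
python3 - <<'E'
from h import *
im=cv2.imread("pics/blank3.png");cv2.imwrite("pics/b5.png",cv2.resize(im[120:340,160:480],None,fx=2.4,fy=2.4,interpolation=cv2.INTER_CUBIC))
E
```

```text
5.3 [ 0.3894  0.2348 -0.0016] [1.7997e+02 1.0000e-02 1.2088e+02] 0.568 [-1.  -1.1  5.4]
```

View pics/b5.png

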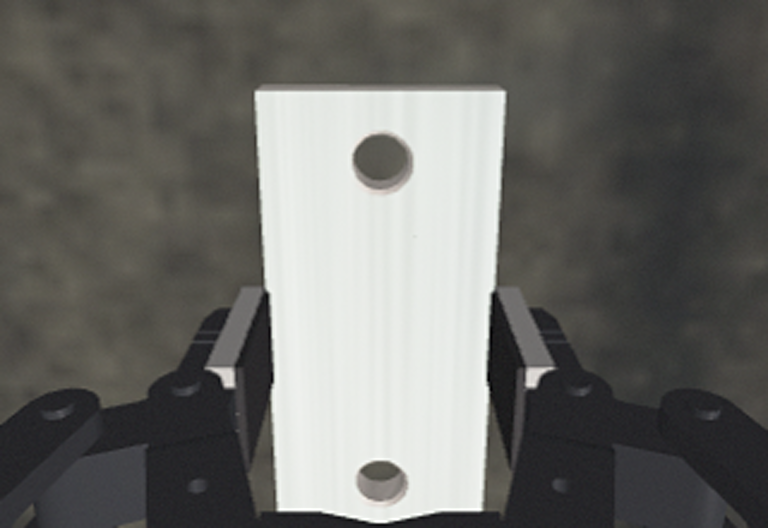

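step_arm(deltas=[[[0, 0, -2, 0, 0, 0, 44], [0, 0, -6, 0, 0, 0, 44], [0, 0, -15, 0, 0, 0, 44], [0, 0, -30, 0, 0, 0, 44], [0, 0, -50, 0, 0, 0, 44], [0, 0, -75, 0, 0, 0, 44], [0, 0, -100, 0, 0, 0, 44], [0, 0, -110, 0, 0, 0, 44]]])

```text
clock: 6.35
ee_pos: [0.3902, 0.2352, 0.1096]
ee_rot: [0.493, 0.87, 0.001, 0.001]
ft_force: [-0.1, -0.2, -1.1]
finger_gap: 0.563
```

```bash
python3 look.py blank4
python3 - <<'E'
from h import *
im=cv2.imread("pics/blank4.png");cv2.imwrite("pics/b6.png",cv2.resize(im[120:340,160:480],None,fx=2.4,fy=2.4,interpolation=cv2.INTER_CUBIC))
E
```

```text
6.35 [0.3902 0.2352 0.1096] [1.7984e+02 3.0000e-02 1.2088e+02] 0.563 [-0.1 -0.2 -1.1]
```

View pics/b6.png

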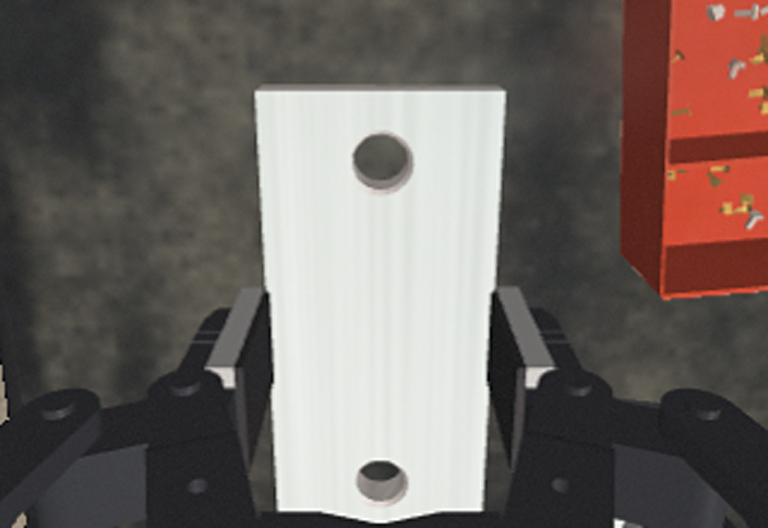

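```bash
cat >> h.py <<'E'
E3=np.array([.00126,.00054,0])
def totool(s,X): return R.from_quat(s["ee_rot"]).inv().apply(X-E3-s["ee_pos"])*1000
E
python3 - <<'E'
from h import *
from workcell import *
import pickle
s,p=pickle.load(open("pics/blank4.pkl","rb"))
z=s["ee_pos"][2]+.0096
for nm,pts in (("holes",[(382,162),(382,483)]),("corn",[(255,91),(505,91)])):
    P=meas(p,nm,pts,(160,120),2.4,z); print(totool(s,P).round(2), totool(s,P).mean(0).round(2))
s=get_state()
print(s["ee_pos"])
delta(s,(.5632,.1368,.105),113.4)
E
```

```text
holes mean [0.3918 0.2361 0.1192] yaw 120.97 len [0.0801 0.0801]
[[ 40.23   0.42  -9.62]
 [-39.89   0.54  -9.58]] [ 0.17  0.48 -9.6 ]
corn mean [0.3633 0.2828 0.1192] yaw -149.11 len [0.05 0.05]
[[ 54.89 -24.99  -9.7 ]
 [ 54.89  25.02  -9.56]] [ 5.489e+01  1.000e-02 -9.630e+00]
[0.39047468 0.23531168 0.11005387]
 shift mm [-173.2    97.65    5.48] turn [0.0035 0.0003 0.1306]
```

Run:
```python
from h import *
from workcell import *
delta(get_state(),(.480,.101,.115),113.4)
```

```text
shift mm [-161.22    7.91   -4.83] turn [0.0035 0.0003 0.1306]
```

step_arm(deltas=[[[-20, 1, -5, 0.0035, 0, 0.01, 44], [-50, 2, -5, 0.0035, 0, 0.03, 44], [-85, 4, -5, 0.0035, 0, 0.06, 44], [-120, 6, -5, 0.0035, 0, 0.1, 44], [-147, 7, -5, 0.0035, 0, 0.12, 44], [-161, 8, -5, 0.0035, 0, 0.13, 44], [-161, 8, -5, 0.0035, 0, 0.13, 44], [-161, 8, -5, 0.0035, 0, 0.13, 44]]])

```text
clock: 7.4
ee_pos: [0.4778, 0.1014, 0.1125]
ee_rot: [0.548, 0.836, -0.002, -0.001]
ft_force: [-0.4, 0.9, -1.7]
finger_gap: 0.564
```

```bash
python3 look.py jig1
python3 - <<'E'
from h import *
im=cv2.imread("pics/jig1.png");cv2.imwrite("pics/b7.png",cv2.resize(im[100:290,370:530],None,fx=3.1,fy=3.1,interpolation=cv2.INTER_CUBIC))
E
```

```text
7.4 [0.4778 0.1014 0.1125] [-1.7974e+02 -3.0000e-02  1.1349e+02] 0.564 [-0.4  0.9 -1.7]
```

View pics/jig1.png

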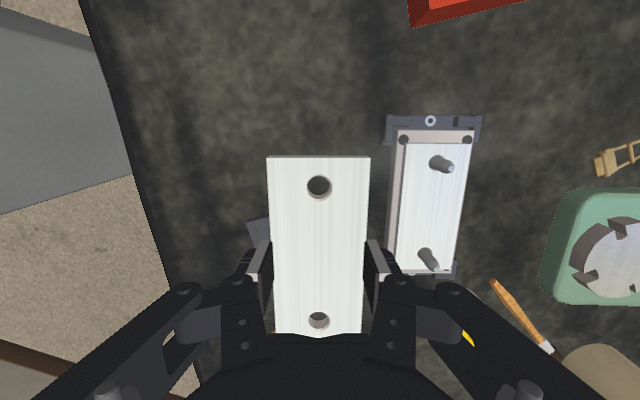

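View pics/b7.png

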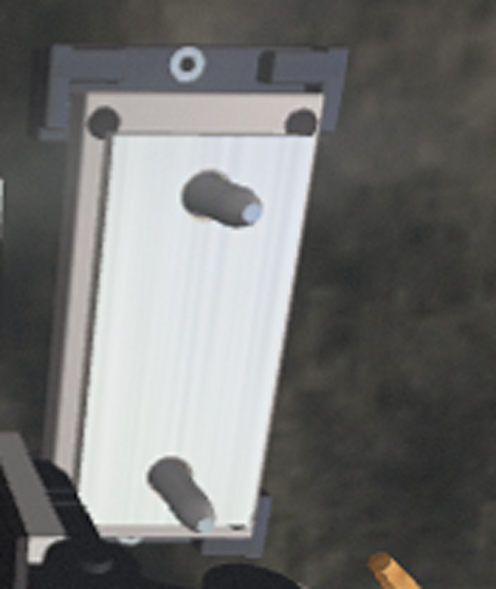

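Run:
```python
from h import *
from workcell import *
import pickle
s,p=pickle.load(open("pics/jig1.pkl","rb"))
A=meas(p,"pins",[(252,213),(205,525)],(370,100),3.1,.063)
B=meas(p,"first",[(113,135),(314,135),(252,524),(78,522)],(370,100),3.1,.037)
print((A-E3).mean(0),(B-E3).mean(0))
V=p["view"];o=-V[:3,:3].T@V[:3,3]
print(totool(s,o))
c=(A-E3).mean(0)
s=get_state();print(s["ee_pos"])
delta(s,(c[0],c[1],.080),113.4)
```

```text
pins mean [0.5644 0.1378 0.063 ] yaw 113.02 len [0.0798 0.0798]
first mean [0.5649 0.1379 0.037 ] yaw 113.58 len [0.1094 0.0502 0.11   0.05  ]
[0.56314484 0.13722976 0.063     ] [0.56359594 0.13736546 0.037     ]
[ 7.44573228e+01  6.25698582e-04 -1.42708122e+02]
[0.47787291 0.10146044 0.1126462 ]
 shift mm [-1.22 92.6  32.25] turn [-0.0042 -0.0003  0.0019]
```

step_arm(deltas=[[[0, 12, 3, -0.004, 0, 0.002, 44], [-1, 35, 10, -0.004, 0, 0.003, 44], [-1, 60, 20, -0.004, 0, 0.003, 44], [-1.2, 80, 28, -0.004, 0, 0.003, 44], [-1.2, 92.4, 32, -0.004, 0, 0.003, 44], [-1.2, 92.4, 32, -0.004, 0, 0.003, 44], [-1.2, 92.4, 32, -0.004, 0, 0.003, 44], [-1.2, 92.4, 32, -0.004, 0, 0.003, 44]]])

```text
clock: 8.45
ee_pos: [0.5634, 0.1361, 0.0809]
ee_rot: [0.55, 0.835, 0.0, 0.0]
ft_force: [0.2, -0.5, -2.1]
finger_gap: 0.572
```

```bash
python3 look.py jig2
python3 - <<'E'
from h import *
from workcell import *
im=cv2.imread("pics/jig2.png");cv2.imwrite("pics/b8.png",cv2.resize(im[120:340,160:480],None,fx=2.4,fy=2.4,interpolation=cv2.INTER_CUBIC))
delta(get_state(),(.5631,.1371,.058),113.3)
E
```

```text
8.45 [0.5634 0.1361 0.0809] [1.7997e+02 2.0000e-02 1.1325e+02] 0.572 [ 0.2 -0.5 -2.1]
 shift mm [1.100e+00 2.000e-02 2.293e+01] turn [ 0.0006  0.0004 -0.0009]
```

View pics/b8.png

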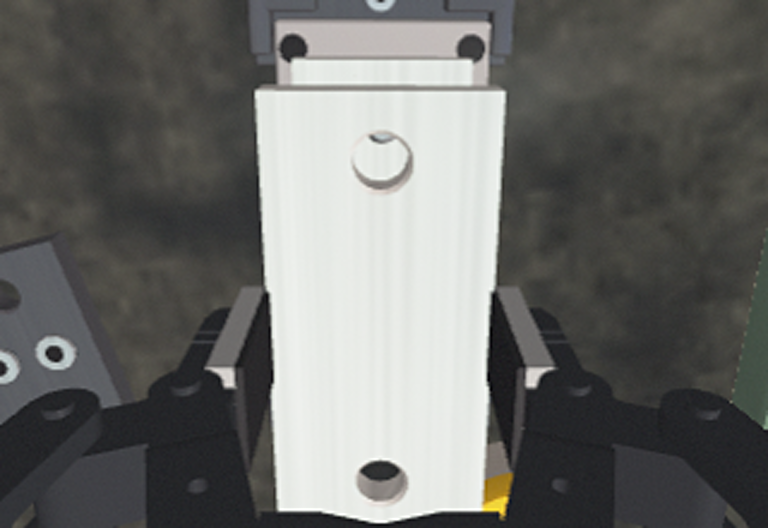

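Run:
```python
from h import *
import pickle
s,p=pickle.load(open("pics/jig2.pkl","rb"))
for nm,pts,z in (("first",[(290,58),(473,58)],.037),("jig",[(277,22),(491,22)],.029),("held",[(256,91),(505,91)],s["ee_pos"][2]+.0096)):
    P=meas(p,nm,pts,(160,120),2.4,z); print(totool(s,P).round(2), totool(s,P).mean(0).round(2))
```

```text
first mean [0.5429 0.1883 0.037 ] yaw -156.72 len [0.0506 0.0506]
[[ 56.08 -24.91  43.87]
 [ 56.11  25.69  43.89]] [56.1   0.39 43.88]
jig mean [0.5399 0.1972 0.029 ] yaw -156.72 len [0.0608 0.0608]
[[ 65.37 -29.28  51.86]
 [ 65.4   31.49  51.89]] [65.38  1.11 51.88]
held mean [0.5431 0.1871 0.0905] yaw -156.72 len [0.0498 0.0498]
[[ 54.84 -24.82  -9.63]
 [ 54.86  25.    -9.61]] [54.85  0.09 -9.62]
```

step_arm(deltas=[[[1.1, 0.2, 0, 0, 0, 0, 44], [1.1, 0.2, 5, 0, 0, 0, 44], [1.1, 0.2, 12, 0, 0, 0, 44], [1.1, 0.2, 18, 0, 0, 0, 44], [1.1, 0.2, 22, 0, 0, 0, 44], [1.1, 0.2, 26, 0, 0, 0, 44], [1.1, 0.2, 29, 0, 0, 0, 44], [1.1, 0.2, 29, 0, 0, 0, 44]]])

```text
clock: 9.5
ee_pos: [0.5635, 0.1373, 0.0513]
ee_rot: [0.55, 0.835, -0.0, 0.0]
ft_force: [0.0, -0.5, -1.2]
finger_gap: 0.558
```

```bash
python3 look.py jig3
python3 - <<'E'
from h import *
from workcell import *
im=cv2.imread("pics/jig3.png");cv2.imwrite("pics/b9.png",cv2.resize(im[120:340,160:480],None,fx=2.4,fy=2.4,interpolation=cv2.INTER_CUBIC))
s=get_state();print(s["ft_force"],s["ft_torque"])
delta(s,(.5631,.1371,.0355),113.3)
E
```

```text
9.5 [0.5635 0.1373 0.0513] [1.7999e+02 1.0000e-02 1.1326e+02] 0.558 [ 0.  -0.5 -1.2]
[ 0.35848022 -0.16461645 -1.39328539] [ 0.03464723 -0.02548809  0.05297105]
 shift mm [-0.03 -0.58 16.02] turn [ 0.0004  0.0003 -0.0007]
```

View pics/b9.png

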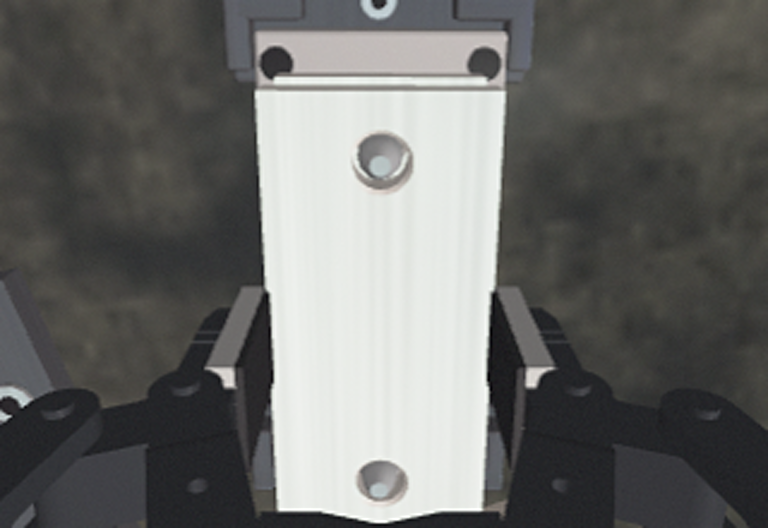

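Run:
```python
from h import *
import pickle
s,p=pickle.load(open("pics/jig3.pkl","rb"))
for nm,pts,z in (("pins",[(379,167),(377,489)],.063),("holes",[(382,161),(382,483)],s["ee_pos"][2]+.0096),("first",[(274,77),(489,77)],.037)):
    P=meas(p,nm,pts,(160,120),2.4,z); print(totool(s,P).round(2), totool(s,P).mean(0).round(2))
im=cv2.imread("pics/jig3.png")
cv2.imwrite("pics/b10.png",np.hstack([cv2.resize(im[165:210,295:345],None,fx=8,fy=8,interpolation=cv2.INTER_CUBIC),cv2.resize(im[300:345,295:345],None,fx=8,fy=8,interpolation=cv2.INTER_CUBIC)]))
```

```text
pins mean [0.5643 0.1376 0.063 ] yaw 112.92 len [0.0795 0.0795]
[[ 39.71  -0.2  -11.7 ]
 [-39.84  -0.67 -11.68]] [ -0.06  -0.44 -11.69]
holes mean [0.565  0.1383 0.0609] yaw 113.34 len [0.0803 0.0803]
[[ 40.44   0.41  -9.61]
 [-39.9    0.53  -9.59]] [ 0.27  0.47 -9.6 ]
first mean [0.5435 0.1882 0.037 ] yaw -156.71 len [0.0504 0.0504]
[[ 54.63 -24.88  14.3 ]
 [ 54.66  25.55  14.3 ]] [54.64  0.34 14.3 ]
```

View pics/b10.png

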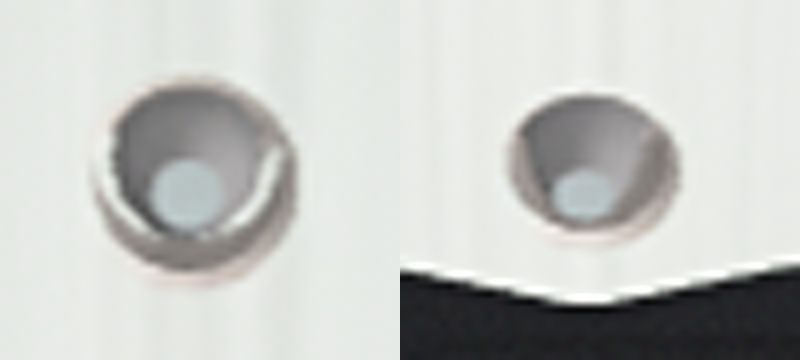

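step_arm(deltas=[[[0, -0.5, 0, 0, 0, 0, 44], [0, -0.5, 3, 0, 0, 0, 44], [0, -0.5, 6, 0, 0, 0, 44], [0, -0.5, 9, 0, 0, 0, 44], [0, -0.5, 12, 0, 0, 0, 44], [0, -0.5, 14, 0, 0, 0, 44], [0, -0.5, 15.6, 0, 0, 0, 44], [0, -0.5, 15.6, 0, 0, 0, 44]]])

```text
clock: 10.55
ee_pos: [0.5631, 0.1372, 0.0358]
ee_rot: [0.55, 0.835, 0.0, 0.0]
ft_force: [0.2, -0.9, -1.1]
finger_gap: 0.566
```

```bash
python3 look.py jig4
python3 - <<'E'
from h import *
from workcell import *
im=cv2.imread("pics/jig4.png");cv2.imwrite("pics/b11.png",cv2.resize(im[120:340,160:480],None,fx=2.4,fy=2.4,interpolation=cv2.INTER_CUBIC))
s=get_state();print(s["ft_force"],s["ft_torque"])
E
```

```text
10.55 [0.5631 0.1372 0.0358] [1.7998e+02 2.0000e-02 1.1326e+02] 0.566 [ 0.2 -0.9 -1.1]
[-0.11738381 -0.49590934 -0.94131773] [0.04123032 0.04193639 0.02588756]
```

View pics/b11.png

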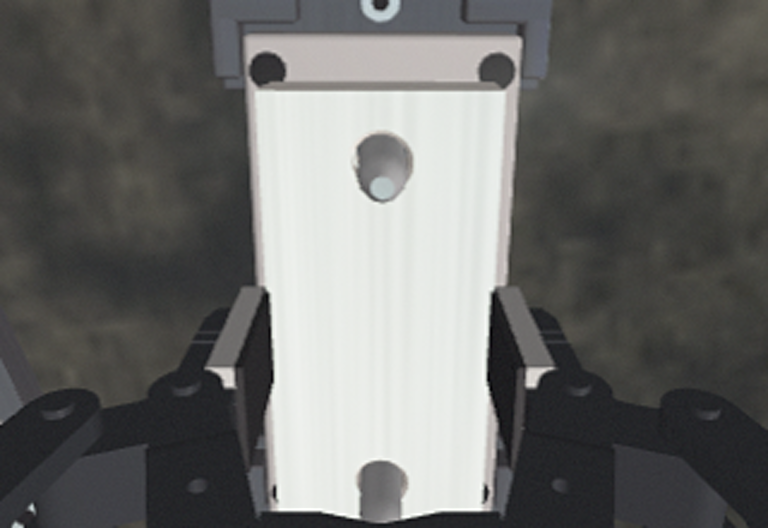

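step_arm(deltas=[[[0, 0, 0.5, 0, 0, 0, 44], [0, 0, 0.8, 0, 0, 0, 44], [0, 0, 0.8, 0, 0, 0, 50], [0, 0, 0.8, 0, 0, 0, 56], [0, 0, 0.8, 0, 0, 0, 62], [0, 0, 0.8, 0, 0, 0, 64], [0, 0, 0.8, 0, 0, 0, 64], [0, 0, 0.8, 0, 0, 0, 64]]])

```text
clock: 11.6
ee_pos: [0.5632, 0.1372, 0.0351]
ee_rot: [0.55, 0.835, 0.0, 0.0]
ft_force: [-0.3, 0.4, -0.4]
finger_gap: 0.753
```

```bash
python3 look.py jig5
python3 - <<'E'
from h import *
from workcell import *
im=cv2.imread("pics/jig5.png");cv2.imwrite("pics/b12.png",cv2.resize(im[120:340,160:480],None,fx=2.4,fy=2.4,interpolation=cv2.INTER_CUBIC))
delta(get_state(),(.5631,.1371,.11),113.3)
delta(get_state(),(.4767,.0252,.11),128.3)
E
```

```text
11.6 [0.5632 0.1372 0.0351] [1.7997e+02 2.0000e-02 1.1326e+02] 0.753 [-0.3  0.4 -0.4]
 shift mm [-4.000e-02 -5.000e-02 -7.487e+01] turn [ 0.0004  0.0003 -0.0007]
 shift mm [ -68.72 -123.62  -74.9 ] turn [ 0.0004  0.0004 -0.2625]
```

View pics/b12.png

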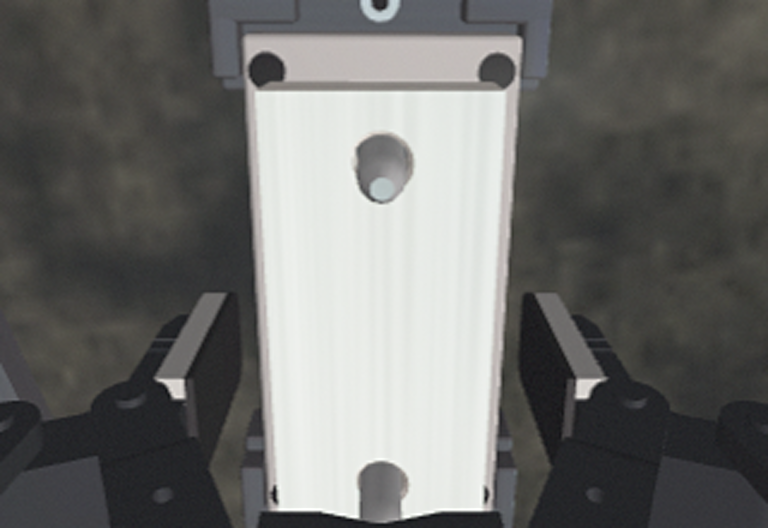

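step_arm(deltas=[[[0, 0, -15, 0, 0, 0, 64], [0, 0, -40, 0, 0, 0, 64], [0, 0, -65, 0, 0, 0, 64], [-12, -22, -75, 0, 0, -0.05, 64], [-32, -58, -75, 0, 0, -0.12, 64], [-54, -97, -75, 0, 0, -0.2, 64], [-68.5, -123.5, -75, 0, 0, -0.262, 64], [-68.5, -123.5, -75, 0, 0, -0.262, 64]]])

```text
clock: 12.65
ee_pos: [0.4757, 0.0243, 0.1111]
ee_rot: [0.437, 0.899, 0.0, 0.0]
ft_force: [0.1, 1.0, 0.6]
finger_gap: 0.755
```

```bash
python3 look.py bush2
python3 - <<'E'
from h import *
im=cv2.imread("pics/bush2.png");cv2.imwrite("pics/b13.png",cv2.resize(im[110:270,230:410],None,fx=4,fy=3.75,interpolation=cv2.INTER_CUBIC))
E
```

```text
12.65 [0.4757 0.0243 0.1111] [1.7997e+02 4.0000e-02 1.2811e+02] 0.755 [0.1 1.  0.6]
```

View pics/b13.png

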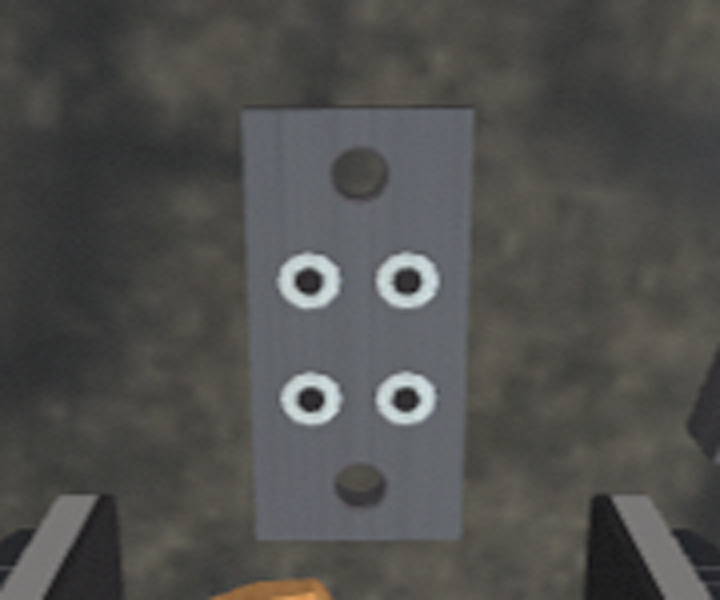

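View pics/bush2.png

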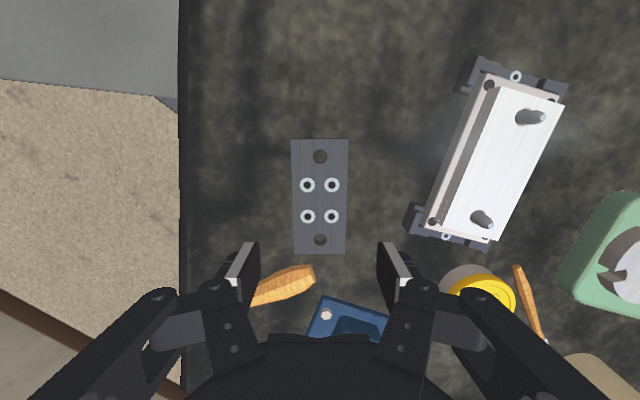

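Run:
```python
from h import *
from workcell import *
import pickle
s,p=pickle.load(open("pics/bush2.pkl","rb"))
def f(pts,z): return np.array([plane(p,(230+(a+.5)/4-.5,110+(b+.5)/3.75-.5),z) for a,b in pts])
for pts in ([(243,108),(474,108),(462,540),(257,540)],[(360,173),(360,485)]):
    T=totool(s,f(pts,.01));print(T.round(2).tolist(),T.mean(0).round(2), (np.arctan2((T[0]-T[-1])[1],(T[0]-T[-1])[0])).round(4))
for uv in ((315,270),(300,264),(283,268),(262,278),(262,300)): print(uv,totool(s,plane(p,uv,.013)).round(1))
```

```text
[[55.14, -23.92, 101.06], [55.17, 25.86, 101.08], [-55.27, 26.5, 101.15], [-55.3, -23.66, 101.13]] [-6.000e-02  1.200e+00  1.011e+02] -0.0024
[[40.25, 1.33, 101.08], [-39.58, 1.51, 101.13]] [  0.33   1.42 101.1 ] -0.0023
(315, 270) [-71.6  -3.   98.1]
(300, 264) [-65.  -17.7  98.1]
(283, 268) [-69.4 -34.5  98.1]
(262, 278) [-80.7 -55.8  98.1]
(262, 300) [-106.5  -57.3   98.1]
```

step_arm(deltas=[[[0.1, 1.3, 30, 0, 0, -0.002, 58], [0.1, 1.3, 65, 0, 0, -0.002, 58], [0.1, 1.3, 92, 0, 0, -0.002, 58], [0.1, 1.3, 106, 0, 0, -0.002, 58], [0.1, 1.3, 112.3, 0, 0, -0.002, 58], [0.1, 1.3, 112.3, 0, 0, -0.002, 58], [0.1, 1.3, 112.3, 0, 0, -0.002, 50], [0.1, 1.3, 112.3, 0, 0, -0.002, 44]]], force=70)

```text
clock: 13.7
ee_pos: [0.478, 0.0258, -0.0008]
ee_rot: [0.435, 0.9, -0.0, 0.001]
ft_force: [-3.7, -1.4, 9.6]
finger_gap: 0.558
```

step_arm(deltas=[[[0, 0, 0, 0, 0, 0, 44], [0, 0, 0, 0, 0, 0, 44], [0, 0, -2, 0, 0, 0, 44], [0, 0, -8, 0, 0, 0, 44], [0, 0, -25, 0, 0, 0, 44], [0, 0, -50, 0, 0, 0, 44], [0, 0, -85, 0, 0, 0, 44], [0, 0, -108, 0, 0, 0, 44]]])

```text
clock: 14.7
ee_pos: [0.4783, 0.0264, 0.1076]
ee_rot: [0.435, 0.9, 0.001, 0.001]
ft_force: [0.6, -0.4, -2.8]
finger_gap: 0.559
```

```bash
python3 look.py bush3
python3 - <<'E'
from h import *
from workcell import *
im=cv2.imread("pics/bush3.png");cv2.imwrite("pics/b14.png",cv2.resize(im[120:340,160:480],None,fx=2.4,fy=2.4,interpolation=cv2.INTER_CUBIC))
delta(get_state(),(.5631,.1371,.115),113.3)
E
```

```text
14.7 [0.4783 0.0264 0.1076] [1.7989e+02 8.0000e-02 1.2839e+02] 0.559 [ 0.6 -0.4 -2.8]
 shift mm [ 35.26 133.87  -4.32] turn [0.0054 0.0035 0.2635]
```

View pics/b14.png

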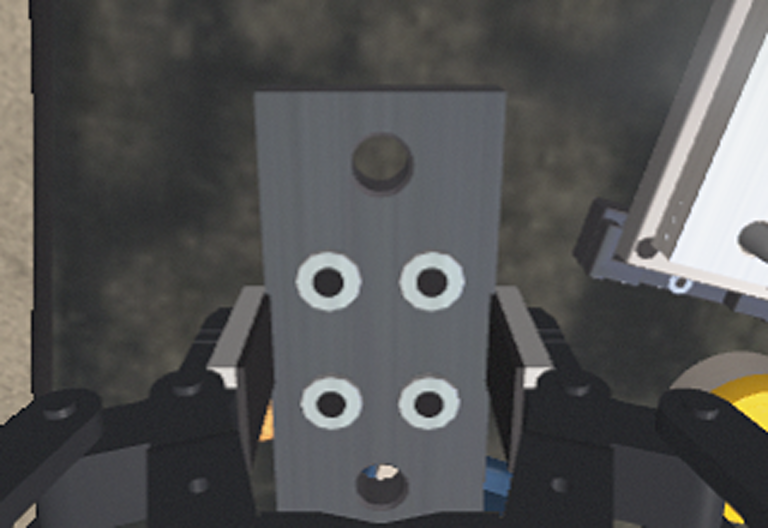

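Run:
```python
from h import *
import pickle
s,p=pickle.load(open("pics/bush3.pkl","rb"))
z=s["ee_pos"][2]+.0111
for nm,pts in (("holes",[(382,163),(382,484)]),("corn",[(255,92),(505,92)])):
    P=meas(p,nm,pts,(160,120),2.4,z); print(totool(s,P).round(2), totool(s,P).mean(0).round(2))
```

```text
holes mean [0.4795 0.0278 0.1187] yaw 128.47 len [0.0793 0.0793]
[[ 40.42   0.42 -11.16]
 [-38.93   0.54 -11.04]] [  0.75   0.48 -11.1 ]
corn mean [0.4455 0.07   0.1187] yaw -141.59 len [0.0495 0.0495]
[[ 54.91 -24.72 -11.23]
 [ 54.93  24.74 -11.13]] [ 5.492e+01  1.000e-02 -1.118e+01]
```

step_arm(deltas=[[[4, 15, -4, 0.005, 0.0035, 0.03, 44], [11, 42, -4, 0.005, 0.0035, 0.08, 44], [20, 75, -4, 0.005, 0.0035, 0.15, 44], [28, 106, -4, 0.005, 0.0035, 0.21, 44], [33, 126, -2, 0.005, 0.0035, 0.25, 44], [35.2, 133.8, 10, 0.005, 0.0035, 0.263, 44], [35.2, 133.8, 23, 0.005, 0.0035, 0.263, 44], [35.2, 133.8, 23, 0.005, 0.0035, 0.263, 44]]])

```text
clock: 15.75
ee_pos: [0.5582, 0.1361, 0.0806]
ee_rot: [0.55, 0.835, -0.003, -0.004]
ft_force: [-0.2, -0.4, -2.8]
finger_gap: 0.556
```

```bash
python3 look.py bush4
python3 - <<'E'
from h import *
from workcell import *
im=cv2.imread("pics/bush4.png");cv2.imwrite("pics/b15.png",cv2.resize(im[120:340,160:480],None,fx=2.4,fy=2.4,interpolation=cv2.INTER_CUBIC))
delta(get_state(),(.5631,.1372,.058),113.27)
E
```

```text
15.75 [0.5582 0.1361 0.0806] [-179.43   -0.21  113.3 ] 0.556 [-0.2 -0.4 -2.8]
 shift mm [-0.78  4.44 23.49] turn [-0.0083 -0.0032  0.0003]
```

View pics/b15.png

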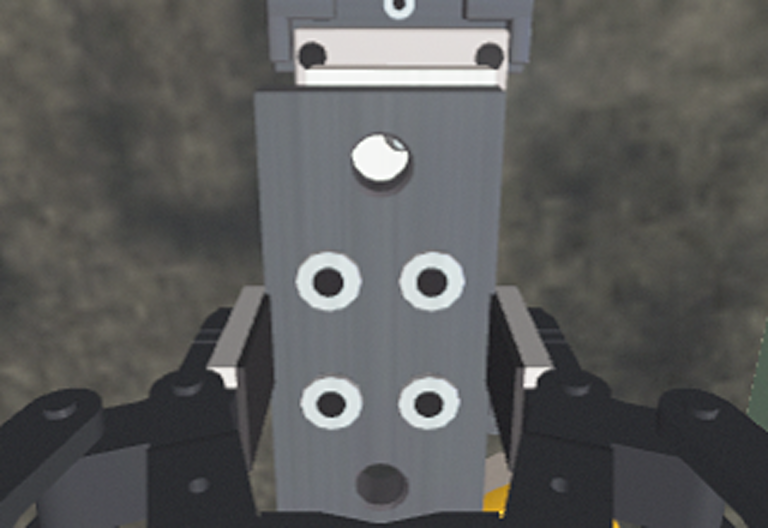

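step_arm(deltas=[[[-0.4, 2, 0, -0.004, -0.0015, 0, 44], [-0.8, 4.4, 1, -0.008, -0.003, 0, 44], [-0.8, 4.4, 3, -0.008, -0.003, 0, 44], [-0.8, 4.4, 6, -0.008, -0.003, 0, 44], [-0.8, 4.4, 8, -0.008, -0.003, 0, 44], [-0.8, 4.4, 8, -0.008, -0.003, 0, 44], [-0.8, 4.4, 8, -0.008, -0.003, 0, 44], [-0.8, 4.4, 8, -0.008, -0.003, 0, 44]]])

```text
clock: 16.8
ee_pos: [0.5651, 0.1381, 0.0749]
ee_rot: [0.55, 0.835, 0.001, 0.001]
ft_force: [-0.0, 0.6, -3.8]
finger_gap: 0.559
```

```bash
python3 look.py bush5
python3 - <<'E'
from h import *
from workcell import *
im=cv2.imread("pics/bush5.png");cv2.imwrite("pics/b16.png",cv2.resize(im[120:340,160:480],None,fx=2.4,fy=2.4,interpolation=cv2.INTER_CUBIC))
delta(get_state(),(.5631,.1372,.053),113.27)
E
```

```text
16.8 [0.5651 0.1381 0.0749] [1.7981e+02 3.0000e-02 1.1332e+02] 0.559 [-0.   0.6 -3.8]
 shift mm [ 0.07 -2.27 21.92] turn [0.0033 0.0006 0.0008]
```

View pics/b16.png

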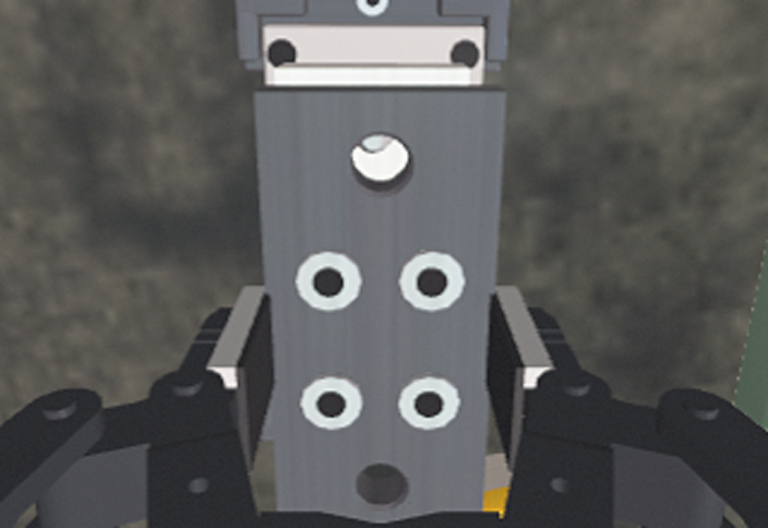

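step_arm(deltas=[[[0, -1, 0, 0.001, 0, 0, 44], [0, -2, 0, 0.003, 0, 0, 44], [0, -2.2, 0, 0.003, 0, 0, 44], [0, -2.2, 0, 0.003, 0, 0, 44], [0, -2.2, 0, 0.003, 0, 0, 44], [0, -2.2, 0, 0.003, 0, 0, 44], [0, -2.2, 0, 0.003, 0, 0, 44], [0, -2.2, 0, 0.003, 0, 0, 44]]])

```text
clock: 17.85
ee_pos: [0.563, 0.1372, 0.0748]
ee_rot: [0.55, 0.835, -0.0, 0.0]
ft_force: [0.6, 1.0, -2.0]
finger_gap: 0.554
```

```bash
python3 look.py bush6
python3 - <<'E'
from h import *
from workcell import *
im=cv2.imread("pics/bush6.png");cv2.imwrite("pics/b17.png",cv2.resize(im[120:340,160:480],None,fx=2.4,fy=2.4,interpolation=cv2.INTER_CUBIC))
s=get_state()
delta(s,(.5631,.1372,.053),113.27);print(s["qd"])
E
```

```text
17.85 [0.563  0.1372 0.0748] [-1.8000e+02  3.0000e-02  1.1332e+02] 0.554 [ 0.6  1.  -2. ]
 shift mm [1.000e-02 1.100e-01 2.181e+01] turn [0.0001 0.0005 0.0009]
[ 0.00037784 -0.00079602 -0.00066499  0.00047336  0.00241849  0.00162892]
```

View pics/b17.png

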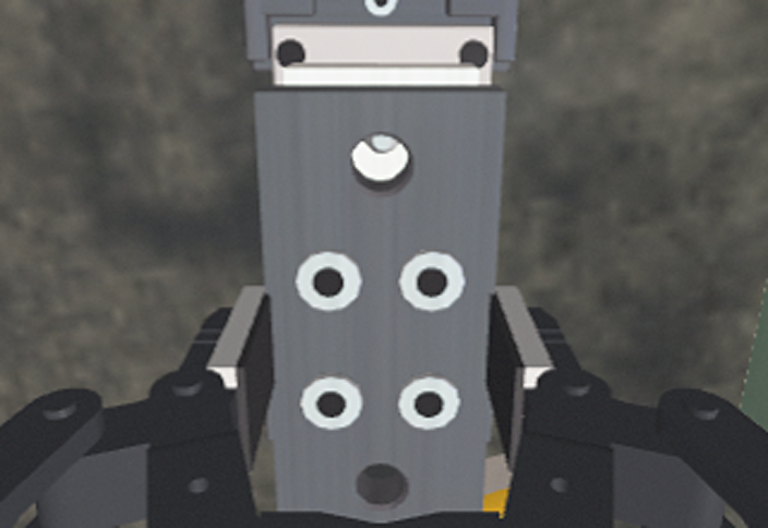

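step_arm(deltas=[[[0, 0, 4, 0, 0, 0.001, 44], [0, 0, 9, 0, 0, 0.001, 44], [0, 0, 14, 0, 0, 0.001, 44], [0, 0, 18, 0, 0, 0.001, 44], [0, 0, 21, 0, 0, 0.001, 44], [0, 0, 22, 0, 0, 0.001, 44], [0, 0, 22, 0, 0, 0.001, 44], [0, 0, 22, 0, 0, 0.001, 44]]])

```text
clock: 18.9
ee_pos: [0.5632, 0.1372, 0.053]
ee_rot: [0.55, 0.835, 0.0, 0.0]
ft_force: [0.5, 0.6, -3.6]
finger_gap: 0.558
```

```bash
python3 look.py bush7
python3 - <<'E'
from h import *
from workcell import *
im=cv2.imread("pics/bush7.png");cv2.imwrite("pics/b18.png",cv2.resize(im[120:340,160:480],None,fx=2.4,fy=2.4,interpolation=cv2.INTER_CUBIC))
s=get_state()
delta(s,(.5631,.1372,.0437),113.27)
E
```

```text
18.9 [0.5632 0.1372 0.053 ] [1.7997e+02 4.0000e-02 1.1326e+02] 0.558 [ 0.5  0.6 -3.6]
 shift mm [ 0.07 -0.09  9.34] turn [ 0.0005  0.0007 -0.0001]
```

View pics/b18.png

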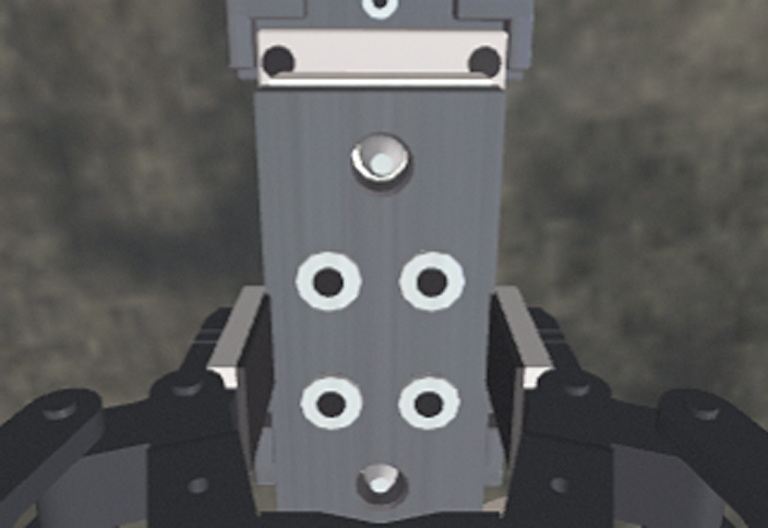

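step_arm(deltas=[[[0, 0, 2, 0, 0, 0, 44], [0, 0, 4, 0, 0, 0, 44], [0, 0, 6, 0, 0, 0, 44], [0, 0, 7.5, 0, 0, 0, 44], [0, 0, 8.6, 0, 0, 0, 44], [0, 0, 9.2, 0, 0, 0, 44], [0, 0, 9.2, 0, 0, 0, 44], [0, 0, 9.2, 0, 0, 0, 44]]])

```text
clock: 19.95
ee_pos: [0.5629, 0.1372, 0.0442]
ee_rot: [0.55, 0.835, -0.0, 0.0]
ft_force: [-3.8, -1.4, 6.0]
finger_gap: 0.563
```

```bash
python3 look.py bush8
python3 - <<'E'
from h import *
im=cv2.imread("pics/bush8.png");cv2.imwrite("pics/b19.png",cv2.resize(im[120:340,160:480],None,fx=2.4,fy=2.4,interpolation=cv2.INTER_CUBIC))
E
```

```text
19.95 [0.5629 0.1372 0.0442] [1.7999e+02 3.0000e-02 1.1327e+02] 0.563 [-3.8 -1.4  6. ]
```

View pics/b19.png

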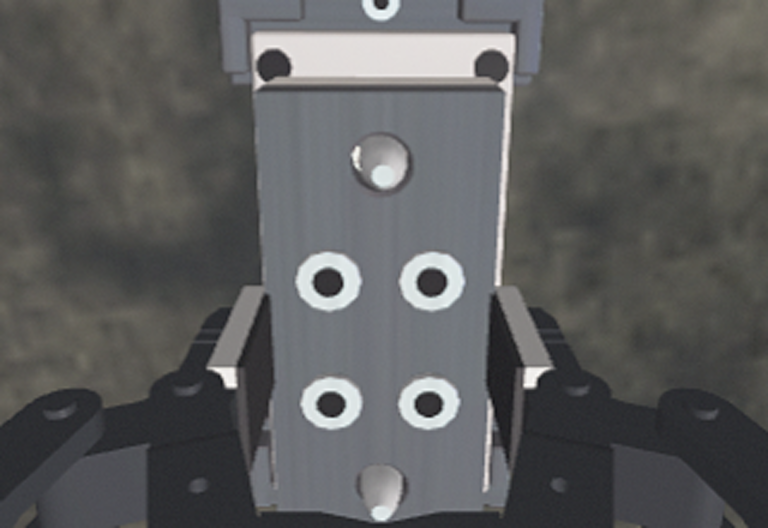

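The plate is down: the vertical force swung from −3.6 to +6 N. I'll release it.

step_arm(deltas=[[[0, 0.3, 0, 0, 0, 0, 46], [0, 0.3, 0, 0, 0, 0, 50], [0, 0.3, 0, 0, 0, 0, 54], [0, 0.3, 0, 0, 0, 0, 60], [0, 0.3, 0, 0, 0, 0, 66], [0, 0.3, 0, 0, 0, 0, 68], [0, 0.3, 0, 0, 0, 0, 68], [0, 0.3, 0, 0, 0, 0, 68]]])

```text
clock: 21.0
ee_pos: [0.5633, 0.1373, 0.0436]
ee_rot: [0.55, 0.835, -0.0, 0.0]
ft_force: [0.4, 0.7, 0.1]
finger_gap: 0.797
```

```bash
python3 look.py bush9
python3 - <<'E'
from h import *
im=cv2.imread("pics/bush9.png");cv2.imwrite("pics/b20.png",cv2.resize(im[120:340,160:480],None,fx=2.4,fy=2.4,interpolation=cv2.INTER_CUBIC))
E
```

```text
21.0 [0.5633 0.1373 0.0436] [1.7999e+02 3.0000e-02 1.1326e+02] 0.797 [0.4 0.7 0.1]
```

View pics/b20.png

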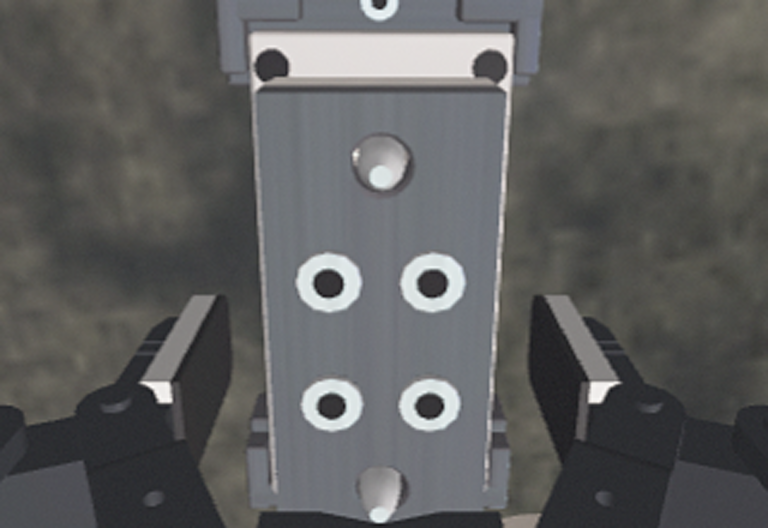

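Run:
```python
from h import *
from workcell import *
import pickle
s,p=pickle.load(open("pics/bush9.pkl","rb"))
for nm,pts,z in (("corn",[(258,92),(506,92)],.055),("holes",[(382,163),(382,485)],.055),("pins",[(379,176),(379,515)],.063),("jig",[(249,33),(515,33)],.029)):
    P=meas(p,nm,pts,(160,120),2.4,z); print(totool(s,P).round(2), totool(s,P).mean(0).round(2))
im=snapshot("side");cv2.imwrite("pics/s1.png",cv2.resize(im[120:240,240:360],None,fx=5,fy=5,interpolation=cv2.INTER_CUBIC))
```

```text
corn mean [0.5432 0.1884 0.055 ] yaw -156.71 len [0.049 0.049]
[[ 54.92 -24.1  -11.41]
 [ 54.95  24.87 -11.4 ]] [ 54.93   0.39 -11.4 ]
holes mean [0.5647 0.1387 0.055 ] yaw 113.34 len [0.0794 0.0794]
[[ 40.46   0.41 -11.4 ]
 [-38.97   0.52 -11.36]] [  0.75   0.47 -11.38]
pins mean [0.5645 0.1376 0.063 ] yaw 113.27 len [0.0803 0.0803]
[[ 39.95  -0.19 -19.4 ]
 [-40.35  -0.18 -19.36]] [ -0.2   -0.18 -19.38]
jig mean [0.5394 0.1974 0.029 ] yaw -156.71 len [0.0613 0.0613]
[[ 64.66 -30.23  14.59]
 [ 64.69  31.11  14.59]] [64.68  0.44 14.59]
```

View pics/s1.png

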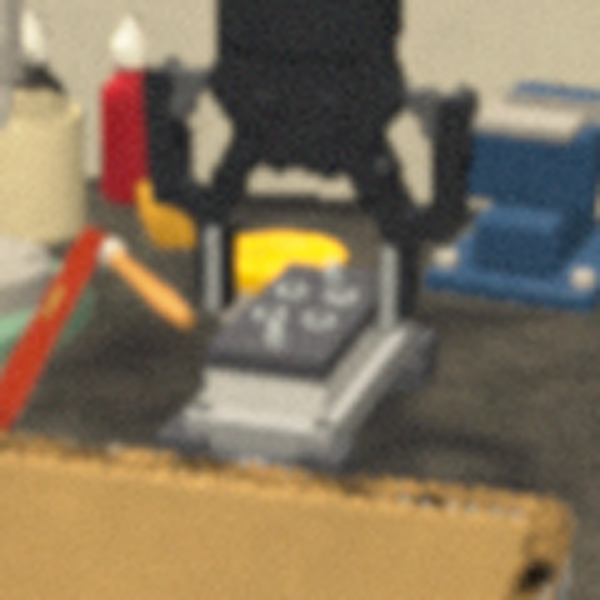

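step_arm(deltas=[[[0, 0.2, -1, 0, 0, 0, 80], [0, 0.2, -1, 0, 0, 0, 80], [0, 0.2, 5, 0, 0, 0, 80], [0, 0.2, 15, 0, 0, 0, 80], [0, 0.2, 27, 0, 0, 0, 80], [0, 0.2, 37, 0, 0, 0, 80], [0, 0.2, 41.6, 0, 0, 0, 80], [0, 0.2, 41.6, 0, 0, 0, 80]]])

```text
clock: 22.1
ee_pos: [0.563, 0.1373, 0.0015]
ee_rot: [0.55, 0.835, -0.0, -0.0]
ft_force: [0.4, 0.0, -0.5]
finger_gap: 0.941
```

```bash
python3 look.py j1
```

```text
22.1 [0.563  0.1373 0.0015] [-1.7995e+02  1.0000e-02  1.1326e+02] 0.941 [ 0.4  0.  -0.5]
```

View pics/j1.png

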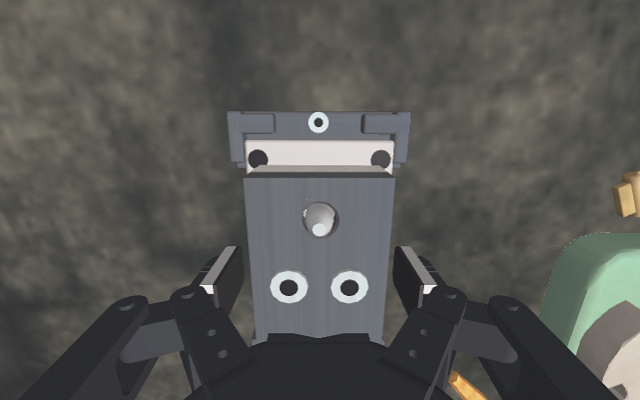

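The jig is centred between the open jaws and there is no contact. I'll close on it.

step_arm(deltas=[[[0, 0, 0, 0, 0, 0, 72], [0, 0, 0, 0, 0, 0, 66], [0, 0, 0, 0, 0, 0, 62], [0, 0, 0, 0, 0, 0, 58], [0, 0, 0, 0, 0, 0, 56], [0, 0, 0, 0, 0, 0, 56], [0, 0, 0, 0, 0, 0, 56], [0, 0, 0, 0, 0, 0, 56]]], force=90)

```text
clock: 23.15
ee_pos: [0.5634, 0.1372, 0.0029]
ee_rot: [0.55, 0.835, -0.0, 0.0]
ft_force: [-2.8, -0.7, 6.0]
finger_gap: 0.705
```

```bash
python3 look.py j2
```

```text
23.15 [0.5634 0.1372 0.0029] [1.7999e+02 5.0000e-02 1.1326e+02] 0.705 [-2.8 -0.7  6. ]
```

View pics/j2.png

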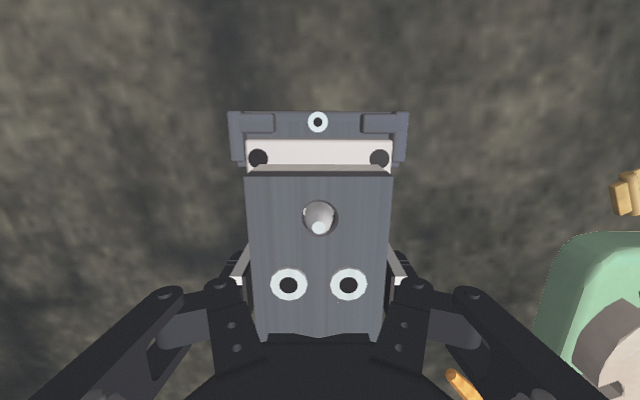

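step_arm(deltas=[[[0, 0, 0, 0, 0, 0, 56], [0, 0, -1, 0, 0, 0, 56], [0, 0, -3, 0, 0, 0, 56], [0, 0, -6, 0, 0, 0, 56], [0, 0, -10, 0, 0, 0, 56], [0, 0, -14, 0, 0, 0, 56], [0, 0, -18, 0, 0, 0, 56], [0, 0, -20, 0, 0, 0, 56]]])

```text
clock: 24.2
ee_pos: [0.5638, 0.1374, 0.0225]
ee_rot: [0.55, 0.835, 0.0, 0.0]
ft_force: [-0.7, -0.2, -7.9]
finger_gap: 0.708
```

```bash
python3 look.py j3
python3 - <<'E'
from workcell import *
import cv2
im=snapshot("side");cv2.imwrite("pics/s2.png",cv2.resize(im[120:240,240:360],None,fx=5,fy=5,interpolation=cv2.INTER_CUBIC))
E
```

```text
24.2 [0.5638 0.1374 0.0225] [1.7996e+02 4.0000e-02 1.1326e+02] 0.708 [-0.7 -0.2 -7.9]
```

View pics/j3.png

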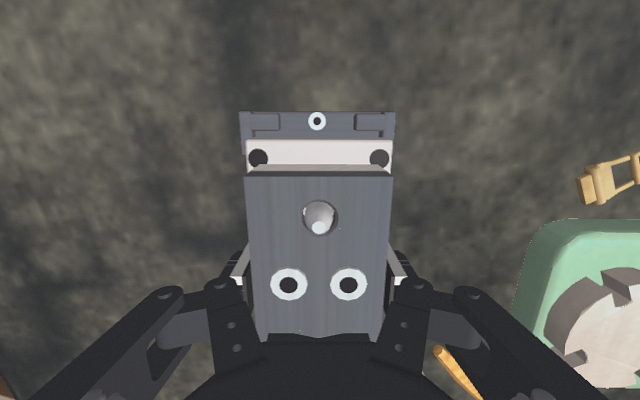

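View pics/s2.png

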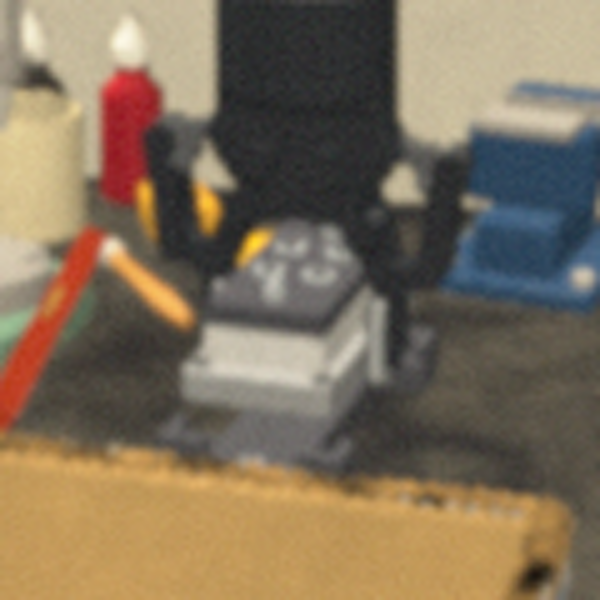

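The jig is clear of the nest, level, and −8 N matches the weight of the loaded jig. I'll raise it to 100 mm.

step_arm(deltas=[[[0, 0, -3, 0, 0, 0, 56], [0, 0, -10, 0, 0, 0, 56], [0, 0, -22, 0, 0, 0, 56], [0, 0, -36, 0, 0, 0, 56], [0, 0, -50, 0, 0, 0, 56], [0, 0, -64, 0, 0, 0, 56], [0, 0, -75, 0, 0, 0, 56], [0, 0, -80, 0, 0, 0, 56]]])

```text
clock: 25.3
ee_pos: [0.564, 0.1374, 0.1031]
ee_rot: [0.55, 0.835, 0.0, 0.001]
ft_force: [0.6, 0.5, -8.6]
finger_gap: 0.704
```

step_arm(deltas=[[[0, 0, 0, 0, 0, 0, 56], [0, 0, 0, 0, 0, 0, 56], [0, 0, 0, 0, 0, 0, 56], [0, 0, 0, 0, 0, 0, 56], [0, 0, 0, 0, 0, 0, 56], [0, 0, 0, 0, 0, 0, 56], [0, 0, 0, 0, 0, 0, 56], [0, 0, 0, 0, 0, 0, 56]]])

```text
clock: 26.3
ee_pos: [0.5635, 0.1374, 0.102]
ee_rot: [0.55, 0.835, -0.0, 0.0]
ft_force: [0.3, 0.1, -7.9]
finger_gap: 0.705
```

```bash
python3 look.py j4
python3 - <<'E'
from workcell import *
import cv2
im=snapshot("side");cv2.imwrite("pics/s3.png",cv2.resize(im[80:230,220:380],None,fx=4,fy=4,interpolation=cv2.INTER_CUBIC))
im=snapshot("scene");cv2.imwrite("pics/sc4.png",im);print(get_state()["qd"])
E
```

```text
26.3 [0.5635 0.1374 0.102 ] [1.7999e+02 3.0000e-02 1.1326e+02] 0.705 [ 0.3  0.1 -7.9]
[-1.19134419e-03  3.97421230e-04 -6.71109059e-04 -8.79385177e-05
  5.53826780e-04  8.88098657e-04]
```

View pics/j4.png

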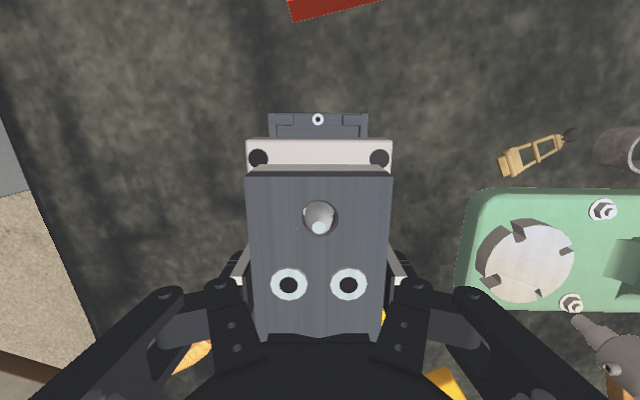

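View pics/s3.png

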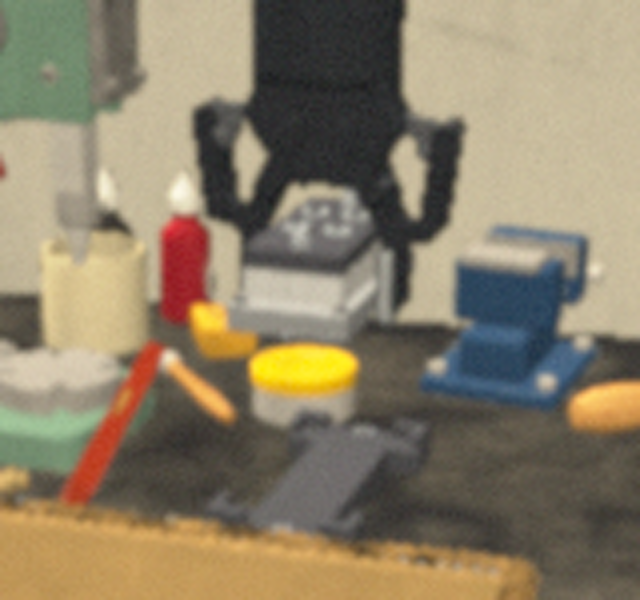

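View pics/sc4.png

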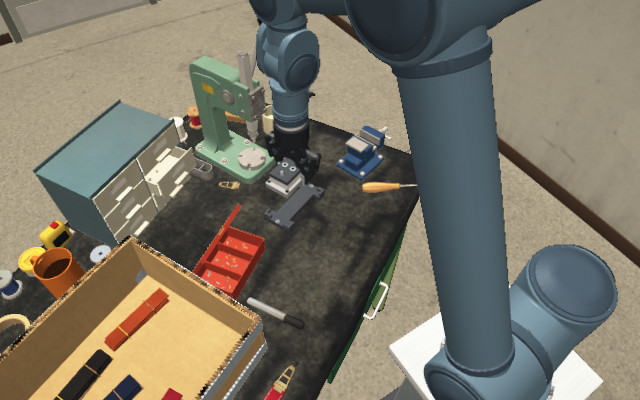

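The jig is held level about 100 mm above the empty nest with the pile seated, and the tin, marker and awl are undisturbed. The arm is at rest, so I'm handing the job in.

```bash
python3 -c "
from workcell import *
print(finish_job())"
```

```text
the job is handed in; nothing more can be done
None
```

I lowered the loose blank and then the bush plate over the pins and released each one seated. I then gripped the jig's base by its long sides at 90 N, lifted it straight up and handed it in at about 26 s. The hand-in gave no verdict.

**Last checks:**
- **Height:** the jig is about 100 mm above its place in the nest, and the pictures show it clear of the nest.
- **Level and rest:** the tool is within 0.1° of vertical, and joint speeds are practically zero.
- **Load:** the wrist force is −7.9 N, which fits a held, loaded jig. Jaw opening is steady at 0.705.
- **Pile:** the wrist and side pictures show it flat on its pins.
- **Bystanders:** the tin, marker and awl look unmoved; I compared the pictures by eye and did not measure their positions.

**Disagreements along the way:**
- The wrist camera's reported position was about 1.4 mm off in the world frame. I found this by comparing views at different tool turns and corrected for it.
- The arm came out 2 to 4 mm to the side of where I wanted it while carrying the bush plate. I saw this and corrected it before lowering.
- The bush plate met up to about 4 N of side force as it seated, which went away when I let go.

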